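Move the forming stakes back to their bench rack in the same order

ROBOT

A 6-joint arm with a two-finger parallel gripper is mounted at the origin on the work surface. World frame = base frame: x ahead of the robot, y to its left, z up, the work surface at z = 0. Lengths are in m, angles in rad, forces in N, time in s.
With the tool pointing down it reaches from about 0.275 to 0.825 m from the base axis. Payload 5.2 kg.
Tool frame: the origin (TCP) lies midway between the tips of the shut fingers; the grasp point (between the pads) lies 19 mm behind it; z points along the fingers, y is the direction in which the jaws open and shut (so a half turn about z gives the same grasp; the last joint's range is limited). The gripper opens to 93 mm and grips with 3 to 60 N. Pads are 15 mm wide; open, the fingers measure 128 mm over their backs; the gripper's body (75 mm by 188 mm) begins 65 mm behind the grasp point.
Start: joints at [1.088, 0.259, 1.535, -0, 1.348, -0.203], TCP at [0.152, 0.529, 0.219] pointing down, gripper open.
Joint ranges: [-3.14, 3.14], [-0.91, 2.08], [0.19, 2.58], [-1.22, 4.36], [0.22, 2.71], [-3.12, 3.12]. Speed limits (rad/s): [2.57, 2.57, 3.14, 3.14, 3.14, 3.14].

INTERFACE

Orientations are given as a rotation vector (axis times angle).
In Python, from rig import env gives the robot as it stands. The module is installed in compiled form; this text tells all that it offers.
- The arm moves only by the tool arm_command, never from a script. Its argument "increments" is a list of rows, each a list of 7 numbers: the opening, from -1 (shut) to 1 (fully open), so that 0 is half open, then the shift along the world's x, y, z in units of 40 mm (1.0 is 40 mm), then the turn, a rotation vector about the world's x, y, z in units of 6 degrees (1.0 is 6 degrees). A call has 1 to 8 rows; each row shifts and turns the pose as measured when the row begins; what a row does not reach is not made up. A row lasts 1/12 s, in which the tool goes at most 41.7 mm and 7.16 degrees, less where a joint would pass 70% of its speed; a pose out of reach is approached as far as the arm can. A call is refused whole if a number of a shift passes 1 or a number of a turn 1, either way. A call with a gripper value outside its range is refused whole. The fingers move at their own pace and stop on an object; the grip force is fixed at half the most. Time passes only in rows, so rows that do not move let the fingers close. It gives the time, the measured TCP pose, the force and the opening at its end, in the units of the state.
- env.sense(): the state, without advancing time (a new reading comes with each control period).
- env.get_image(name): name is "scene" or "top" or "wrist"; returns the picture (480x640x3 uint8, red, green, blue); there is no depth.
- env.camera_params(name): a dict with "mtx" (3x3 intrinsics, pixels), "world_to_cam" (4x4, takes a point from world to camera coordinates). Camera axes: x right, y up, looking along -z (the intrinsics and any distortion apply to the point x, -y, -z); pixel columns grow to the right and rows downward; lengths in m; the calibration is good to about 2 mm. A picture is of the moment at which its call begins: read the wrist's pose just before it. camera_params takes no time and is no camera call; for the wrist camera it gives the pose at the moment of the call.
- env.hand_in(): hands the job in, once; it reports no verdict.
Trained networks look in the newest picture that a camera, given by its name, has taken for a name from the list of things; names that differ only in an ending like _2 or _b are one class to them, and where a whole thing is asked for, a point or a joint stands for the part that bears it (a point fixed in the world has none). Each returns a list of dicts, best first, with "p" (0 to 1); they miss things now and then, are a little off and sometimes report something else, mostly with a low value. They report only what shows in the picture. A call takes as long as a camera call. They do not tell look-alikes from the thing itself.
- env.cut_out(camera, thing): "mask" (480x640 bool, what is visible of it) and "bbox" ([left, top, width, height] in pixels, round what is visible of it).
The state is a dict: "clock": time; "joints": joint angles; "qd": joint speeds; "joint_efforts": joint torques, N m; "tcp_pos": TCP position; "tool_rot": TCP orientation; "ft_force": force on the tool from outside, world axes, zero at the start; "moment": the same for the moment, N m; "width": finger opening in m.
Only numpy, scipy, OpenCV 4.12 (cv2) and the standard library are available. Lean on these libraries where they do the work, as an engineer would, in place of code of your own. Each camera call takes 0.05 s, during which the arm holds its last target.

TASK

Move the four steel forming stakes from the plywood board into the four pockets of the dark wooden rack, one in each, in the same order counted from the red end: the stake that stood nearest the board's red end goes in the pocket nearest the rack's red end, and so on down the row. Never let a stake tip over, and leave all four standing upright, flat on the pocket floors, released and still.

Things in the scene. Friction and masses are not known exactly. Their poses are not given: they have to be found in the camera images.
- blue_stake_mid (a point): Centre, half-way up, of the blue forming stake: loose polished steel stake, 88 mm tall overall, 0.2 to 0.35 kg, standing upright. Blue-painted round foot 34 mm across and 8 mm thick; above it a plain round steel stem 20 mm across from 8 to 60 mm height, with a blue painted band at 46 to 58 mm (grip the stem); steel head from 60 to 88 mm: a ball 29 mm across. The point is 44 mm above its underside; z points up along the stem.
- yellow_stake_mid (a point): Centre, half-way up, of the yellow forming stake: loose polished steel stake, 88 mm tall overall, 0.2 to 0.35 kg, standing upright. Yellow-painted round foot 34 mm across and 8 mm thick; above it a plain round steel stem 20 mm across from 8 to 60 mm height, with a yellow painted band at 46 to 58 mm (grip the stem); steel head from 60 to 88 mm: a cone 28 mm wide below, 8 mm at the tip. The point is 44 mm above its underside; z points up along the stem.
- green_stake_mid (a point): Centre, half-way up, of the green forming stake: loose polished steel stake, 88 mm tall overall, 0.2 to 0.35 kg, standing upright. Green-painted round foot 34 mm across and 8 mm thick; above it a plain round steel stem 20 mm across from 8 to 60 mm height, with a green painted band at 46 to 58 mm (grip the stem); steel head from 60 to 88 mm: a flat-topped drum 30 mm across. The point is 44 mm above its underside; z points up along the stem.
- white_stake_mid (a point): Centre, half-way up, of the white forming stake: loose polished steel stake, 88 mm tall overall, 0.2 to 0.35 kg, standing upright. White-painted round foot 34 mm across and 8 mm thick; above it a plain round steel stem 20 mm across from 8 to 60 mm height, with a white painted band at 46 to 58 mm (grip the stem); steel head from 60 to 88 mm: an upright flat blade 28 x 12 mm. The point is 44 mm above its underside; z points up along the stem.
- blue_pad: Fixed blue square pad 50 x 50 mm, 6 mm thick, on the board; the blue stake stands on it at the start. Origin at the centre of its underside, so its top is 6 mm above. It does not move, so it still shows where the blue stake stood.
- yellow_pad: Fixed yellow square pad 50 x 50 mm, 6 mm thick, on the board; the yellow stake stands on it at the start. Origin at the centre of its underside, so its top is 6 mm above. It does not move, so it still shows where the yellow stake stood.
- green_pad: Fixed green square pad 50 x 50 mm, 6 mm thick, on the board; the green stake stands on it at the start. Origin at the centre of its underside, so its top is 6 mm above. It does not move, so it still shows where the green stake stood.
- white_pad: Fixed white square pad 50 x 50 mm, 6 mm thick, on the board; the white stake stands on it at the start. Origin at the centre of its underside, so its top is 6 mm above. It does not move, so it still shows where the white stake stood.
- board: Fixed light plywood board the stakes stand on at the start, 58 mm wide (its x), about 240 mm long (its y), 8 mm thick. The four pads lie on it in a row along y, 54 mm apart, at y = +81, +27, -27 and -81 mm, in any colour order. One end, at +y, carries a raised red end block (58 x 16 mm, 22 mm tall). Origin at the row's middle on the underside, on the table; z up. It may be turned any way round.
- rack: Fixed dark wooden rack, the destination, 58 mm wide (its x), about 240 mm long (its y), four empty pockets in a row along y, centres at y = +81, +27, -27 and -81 mm, x = 0. Pockets are 50 x 50 mm inside, floor 8 mm above the table, pale walls 4 mm thick, 8 mm high above the floor. The +y end has a raised red block, 22 mm tall. Origin at the row's middle on the underside, on the table; z up. It may be turned any way round.
Things that resemble listed ones, but are neither listed nor needed, are in the scene too. Leave any orange or pink look-alike of the part that bears white_stake_mid alone.

How it is judged:
At the end, for the whole second after the job is handed in: Each stake stands in the pocket whose place from the red end is that of its own pad on the board: within 12 mm of the pocket centre along and across the row, foot on the floor (6 mm below to 4 mm above), within 0.12 rad of upright, under 0.02 m/s and 0.2 rad/s, fingers off (((y of blue_pad in the frame of board between 0.061 and 0.101 m and y of blue_stake_mid in the frame of rack between 0.069 and 0.093 m) or (y of blue_pad in the frame of board between 0.007 and 0.047 m and y of blue_stake_mid in the frame of rack between 0.015 and 0.039 m) or (y of blue_pad in the frame of board between -0.047 and -0.007 m and y of blue_stake_mid in the frame of rack between -0.039 and -0.015 m) or (y of blue_pad in the frame of board between -0.101 and -0.061 m and y of blue_stake_mid in the frame of rack between -0.093 and -0.069 m)) and x of blue_stake_mid in the frame of rack between -0.012 and 0.012 m and z of blue_stake_mid in the frame of rack between 0.046 and 0.056 m and angle between each of blue_stake_mid, yellow_stake_mid, green_stake_mid, white_stake_mid's own z axis and vertical below 0.12 rad and linear speed of each of blue_stake, yellow_stake, green_stake, white_stake below 0.02 m/s and angular speed of each of blue_stake, yellow_stake, green_stake, white_stake below 0.2 rad/s and contact force between each of blue_stake, yellow_stake, green_stake, white_stake and the fingers below 0.1 N and ((y of yellow_pad in the frame of board between 0.061 and 0.101 m and y of yellow_stake_mid in the frame of rack between 0.069 and 0.093 m) or (y of yellow_pad in the frame of board between 0.007 and 0.047 m and y of yellow_stake_mid in the frame of rack between 0.015 and 0.039 m) or (y of yellow_pad in the frame of board between -0.047 and -0.007 m and y of yellow_stake_mid in the frame of rack between -0.039 and -0.015 m) or (y of yellow_pad in the frame of board between -0.101 and -0.061 m and y of yellow_stake_mid in the frame of rack between -0.093 and -0.069 m)) and x of yellow_stake_mid in the frame of rack between -0.012 and 0.012 m and z of yellow_stake_mid in the frame of rack between 0.046 and 0.056 m and ((y of green_pad in the frame of board between 0.061 and 0.101 m and y of green_stake_mid in the frame of rack between 0.069 and 0.093 m) or (y of green_pad in the frame of board between 0.007 and 0.047 m and y of green_stake_mid in the frame of rack between 0.015 and 0.039 m) or (y of green_pad in the frame of board between -0.047 and -0.007 m and y of green_stake_mid in the frame of rack between -0.039 and -0.015 m) or (y of green_pad in the frame of board between -0.101 and -0.061 m and y of green_stake_mid in the frame of rack between -0.093 and -0.069 m)) and x of green_stake_mid in the frame of rack between -0.012 and 0.012 m and z of green_stake_mid in the frame of rack between 0.046 and 0.056 m and ((y of white_pad in the frame of board between 0.061 and 0.101 m and y of white_stake_mid in the frame of rack between 0.069 and 0.093 m) or (y of white_pad in the frame of board between 0.007 and 0.047 m and y of white_stake_mid in the frame of rack between 0.015 and 0.039 m) or (y of white_pad in the frame of board between -0.047 and -0.007 m and y of white_stake_mid in the frame of rack between -0.039 and -0.015 m) or (y of white_pad in the frame of board between -0.101 and -0.061 m and y of white_stake_mid in the frame of rack between -0.093 and -0.069 m)) and x of white_stake_mid in the frame of rack between -0.012 and 0.012 m and z of white_stake_mid in the frame of rack between 0.046 and 0.056 m); the robot touches nothing.
It fails at once if the blue stake tips over (more than 0.8 rad from upright) (angle between blue_stake_mid's own z axis and vertical above 0.8 rad).
It fails at once if the yellow stake tips over (more than 0.8 rad from upright) (angle between yellow_stake_mid's own z axis and vertical above 0.8 rad).
It fails at once if the green stake tips over (more than 0.8 rad from upright) (angle between green_stake_mid's own z axis and vertical above 0.8 rad).
It fails at once if the white stake tips over (more than 0.8 rad from upright) (angle between white_stake_mid's own z axis and vertical above 0.8 rad).
It also fails if it takes over 109 s, if anything falls off the work surface, if the arm or the gripper's body presses on something with over 40 N, if the wrist force passes 120 N, or if a joint passes its speed limit or range.

## Working session

There is one attempt and no reset: what is moved stays moved. The work goes in short steps, Python scripts to look and compute and a tool call to move; the robot and the scene stay as the last step left them, time stands still between calls to the robot, and variables do not carry over. Pictures are saved under pics/ and viewed, and the job is handed in when it is done.

Besides the shell and the picture viewer there is one more tool, called by a JSON object that holds its "fn" and its "kwargs". arm_command: Moves the arm, as the interface text tells. Its arguments: {"type":"object","properties":{"increments":{"type":"array"}},"required":["increments"]}

```bash
mkdir -p pics
python3 - <<'E'
from rig import env
import cv2
print(env.sense())
for n in ("scene","top","wrist"):
    im=env.get_image(n); cv2.imwrite(f"pics/{n}0.png",im[:,:,::-1])
    p=env.camera_params(n); print(n,p["mtx"].round(1).tolist(),p["world_to_cam"].round(3).tolist(),[k for k in p])
E
```

```text
{'clock': 0.0, 'joints': array([ 1.08816873e+00,  2.59306302e-01,  1.53610410e+00,  5.02186186e-05,
        1.34798202e+00, -2.02805268e-01]), 'qd': array([ 1.43408601e-03, -9.69122977e-04, -1.76305920e-03, -4.52739634e-04,
       -2.84224418e-05, -1.44859915e-03]), 'joint_efforts': array([ 1.36842973e-03, -4.37287474e+01, -2.84006131e+01,  7.19132577e-02,
        4.12952411e-02, -1.61266480e-04]), 'tcp_pos': array([0.15160358, 0.52812067, 0.21782902]), 'tool_rot': array([-4.38037659e-01, -3.11024613e+00,  2.63626365e-03]), 'ft_force': array([ 0.36749289, -0.03513971, -0.50275357]), 'moment': array([ 0.04628903, -0.0090274 , -0.0291027 ]), 'width': 0.09277564981495372}
scene [[448.2, 0.0, 308.9], [0.0, 448.2, 233.5], [0.0, 0.0, 1.0]] [[-0.776, 0.631, -0.008, 0.42], [-0.461, -0.558, 0.69, 0.179], [0.431, 0.539, 0.724, -1.089], [0.0, 0.0, 0.0, 1.0]] ['mtx', 'world_to_cam']
top [[594.5, 0.0, 309.7], [0.0, 594.5, 251.0], [0.0, 0.0, 1.0]] [[0.01, -1.0, -0.011, -0.011], [0.986, 0.008, 0.169, -0.527], [-0.169, -0.013, 0.985, -1.16], [0.0, 0.0, 0.0, 1.0]] ['mtx', 'world_to_cam']
wrist [[424.6, 0.0, 316.8], [0.0, 424.6, 227.3], [0.0, 0.0, 1.0]] [[0.276, 0.961, -0.001, -0.548], [-0.934, 0.267, -0.238, 0.028], [-0.229, 0.067, 0.971, -0.388], [0.0, 0.0, 0.0, 1.0]] ['mtx', 'world_to_cam']
```

View pics/scene0.png

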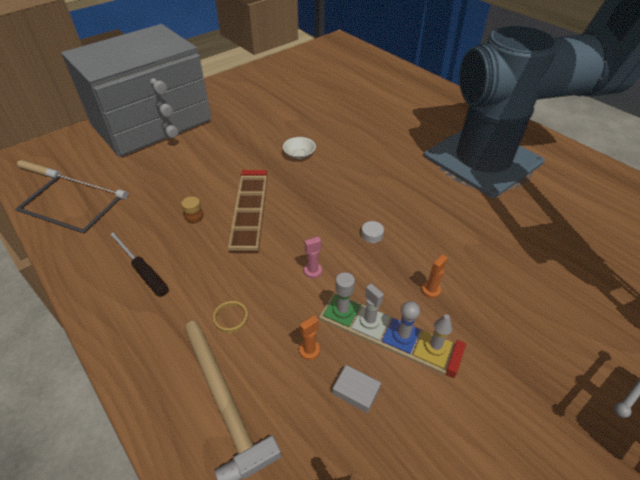

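View pics/top0.png

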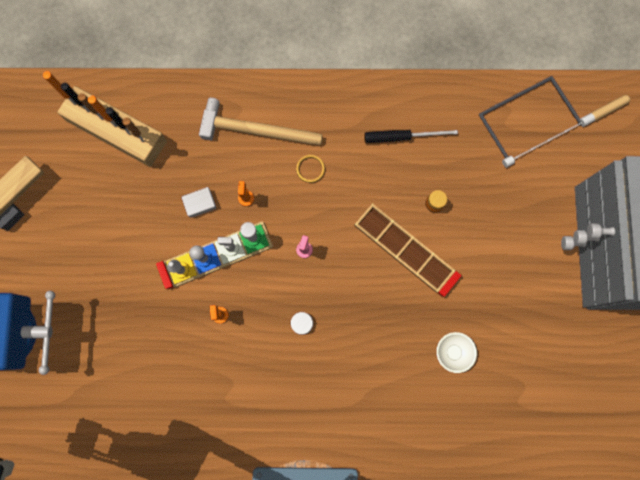

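View pics/wrist0.png

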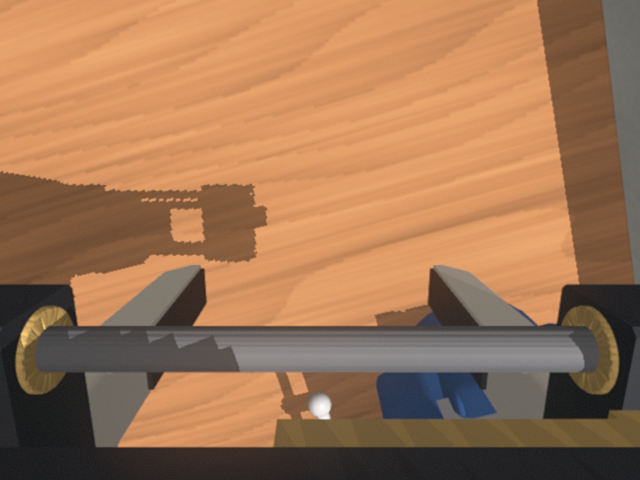

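```bash
cat > h.py <<'E'
from rig import env
import numpy as np, cv2
def P(n):
    p=env.camera_params(n); return p["mtx"],p["world_to_cam"]
def proj(cam,X,p=None):
    K,T=p or P(cam); X=np.atleast_2d(X); c=X@T[:3,:3].T+T[:3,3]; c=c*[1,-1,-1]
    u=c@K.T; return u[:,:2]/u[:,2:]
def unproj(cam,uv,z,p=None):
    K,T=p or P(cam); uv=np.atleast_2d(uv); d=np.c_[uv,np.ones(len(uv))]@np.linalg.inv(K).T*[1,-1,-1]
    R=T[:3,:3]; o=-R.T@T[:3,3]; w=d@R; return o+w*((z-o[2])/w[:,2])[:,None]
def cen(m):
    ys,xs=np.nonzero(m); return [xs.mean(),ys.mean()]
E
python3 - <<'E'
from h import *
for cam in ("top","scene"):
    im=env.get_image(cam)[:,:,::-1].copy()
    ms={}
    for t in ["board","rack"]+[c+"_pad" for c in("yellow","blue","white","green")]+[c+"_stake_mid" for c in("yellow","blue","white","green")]:
        r=env.cut_out(cam,t)
        for d in r[:3]: print(cam,t,round(d["p"],2),d["bbox"],d["mask"].sum())
        if r:
            ms[t]=r[0]["mask"]
            for d in r[:2]:
                c,_=cv2.findContours(d["mask"].astype(np.uint8),0,1)
                cv2.drawContours(im,c,-1,(255,0,255),1)
    np.savez(f"m_{cam}.npz",**ms)
    if cam=="top": cv2.imwrite("pics/top1.png",cv2.resize(im[180:320,140:480],None,fx=2.3,fy=2.3,interpolation=cv2.INTER_CUBIC))
    else: cv2.imwrite("pics/sc1.png",cv2.resize(im[150:400,210:480],None,fx=2.4,fy=2.4,interpolation=cv2.INTER_CUBIC))
E
```

```text
top board 0.85 [157.6, 223.5, 111.5, 66.4] 590
top rack 0.96 [352.9, 206.4, 108.6, 91.6] 3286
top yellow_pad 0.55 [166.8, 259.5, 21.1, 19.1] 319
top yellow_pad 0.53 [173.4, 254.5, 22.4, 29.6] 271
top blue_pad 0.54 [194.1, 244.8, 26.8, 28.2] 272
top white_pad 0.56 [215.0, 233.5, 27.7, 29.9] 291
top green_pad 0.6 [240.6, 226.3, 31.8, 27.5] 366
top yellow_stake_mid 0.7 [167.2, 260.6, 22.9, 19.0] 295
top blue_stake_mid 0.83 [190.5, 243.6, 20.4, 21.8] 338
top blue_stake_mid 0.26 [167.8, 259.6, 22.7, 19.6] 275
top white_stake_mid 0.73 [355.2, 204.8, 107.3, 91.5] 3419
top white_stake_mid 0.7 [295.2, 234.2, 16.2, 25.7] 280
top white_stake_mid 0.64 [218.1, 235.9, 21.8, 22.1] 290
top green_stake_mid 0.91 [241.3, 225.0, 18.2, 17.3] 311
scene board 0.84 [318.2, 315.0, 146.5, 61.0] 1125
scene rack 0.97 [223.4, 172.8, 44.1, 77.4] 2321
scene yellow_pad 0.6 [412.5, 330.8, 39.7, 37.6] 528
scene yellow_pad 0.33 [319.8, 306.0, 148.1, 70.1] 1161
scene yellow_pad 0.2 [348.8, 305.9, 41.4, 35.2] 463
scene blue_pad 0.93 [380.6, 316.6, 38.6, 37.8] 398
scene white_pad 0.7 [351.7, 307.3, 36.8, 33.9] 478
scene green_pad 0.89 [324.1, 290.1, 38.8, 37.8] 420
scene yellow_stake_mid 0.77 [422.2, 315.1, 31.0, 39.7] 677
scene blue_stake_mid 0.56 [392.5, 300.3, 27.7, 46.0] 683
scene white_stake_mid 0.63 [303.1, 238.1, 19.9, 42.1] 549
scene white_stake_mid 0.61 [299.3, 316.4, 15.7, 44.2] 695
scene white_stake_mid 0.59 [420.5, 257.9, 27.1, 41.3] 552
scene green_stake_mid 0.62 [331.5, 272.9, 21.5, 48.3] 755
```

View pics/top1.png

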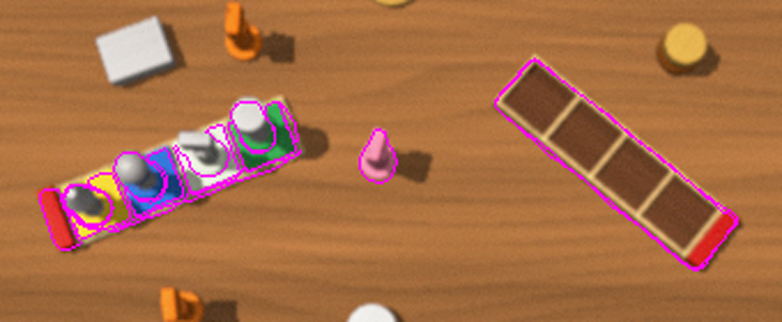

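View pics/sc1.png

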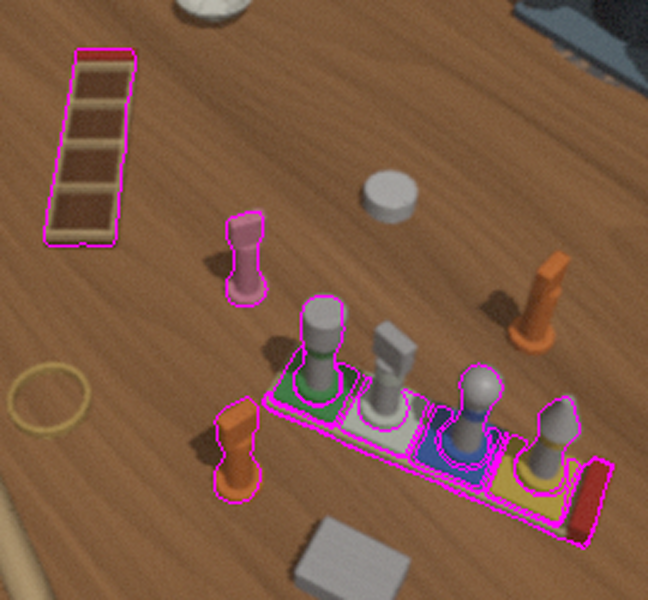

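```bash
cat > fit.py <<'E'
from h import *
from scipy.optimize import minimize
def hullmask(cam,pts,p,S=4):
    uv=proj(cam,pts,p); return cv2.convexHull((uv*S).astype(np.float32))
def sil(cam,pieces,p,S=4):
    m=np.zeros((480*S,640*S),np.uint8)
    for pts in pieces:
        cv2.fillConvexPoly(m,np.round(hullmask(cam,pts,p,S)).astype(int),1)
    return cv2.resize(m.astype(np.float32),(640,480),interpolation=cv2.INTER_AREA)
def box(x0,x1,y0,y1,z0,z1): return np.array([[x,y,z] for x in(x0,x1) for y in(y0,y1) for z in(z0,z1)])
def place(pts,x,y,th):
    c,s=np.cos(th),np.sin(th); return pts@np.array([[c,-s,0],[s,c,0],[0,0,1]]).T+[x,y,0]
RACK=[box(-.029,.029,-.112,.112,0,.016),box(-.029,.029,.112,.128,0,.022)]
E
python3 - <<'E'
from fit import *
mt=np.load("m_top.npz"); ms=np.load("m_scene.npz")
for c,m in (("top",mt),("scene",ms)):
    r=m["rack"]; cn,_=cv2.findContours(r.astype(np.uint8),0,1)
    q=cv2.boxPoints(cv2.minAreaRect(cn[0])); print(c,unproj(c,q,.01).round(3).tolist(),unproj(c,cen(r),.014).round(3))
im=env.get_image("top").astype(int); sc=env.get_image("scene").astype(int)
for c,I in(("top",im),("scene",sc)):
    red=(I[...,0]>150)&(I[...,1]<70)&(I[...,2]<70)
    n,l,st,ce=cv2.connectedComponentsWithStats(red.astype(np.uint8))
    for i in range(1,n):
        if st[i,4]>50: print(c,st[i],ce[i].round(1),unproj(c,ce[i],.018).round(3))
E
```

```text
top [[0.589, -0.096, 0.01], [0.638, -0.135, 0.01], [0.484, -0.318, 0.01], [0.437, -0.278, 0.01]] [[ 0.535 -0.208  0.014]]
scene [[0.64, -0.131, 0.01], [0.48, -0.345, 0.01], [0.433, -0.289, 0.01], [0.6, -0.086, 0.01]] [[ 0.549 -0.195  0.014]]
top [157 261  15  28 183] [163.9 274.6] [[0.48  0.295 0.018]]
top [439 271  23  25 194] [449.9 283.4] [[ 0.467 -0.293  0.018]]
```

```bash
sed -i 's/.112/.110/g;s/.128/.126/g' fit.py
python3 - <<'E'
from fit import *
im=env.get_image("top"); hsv=cv2.cvtColor(im,cv2.COLOR_RGB2HSV)
mt=np.load("m_top.npz")["rack"]; er=cv2.erode(mt.astype(np.uint8),np.ones((3,3)))
g=im.astype(int)
d=(g[...,0]<110)&(er>0)
n,l,st,ce=cv2.connectedComponentsWithStats(d.astype(np.uint8),connectivity=4)
pts=[]
for i in range(1,n):
    if st[i,4]>100: w=unproj("top",ce[i],.012)[0]; pts.append(w); print(st[i,4],ce[i].round(1),w.round(4))
pts=np.array(pts)
if len(pts)==4:
    pts=pts[np.argsort(pts[:,1])] # most negative y = red
    Y=np.array([.081,.027,-.027,-.081]); c=pts.mean(0); dv=(Y[:,None]*(pts-c)).sum(0)/(Y**2).sum(); print("rack",c,dv,np.linalg.norm(dv)); 
    th=np.arctan2(-dv[0],dv[1]); print("th",th)
# IoU fits
def fit(cam_masks,x0):
    ps={c:P(c) for c in cam_masks}
    def f(v):
        s=0
        for c,m in cam_masks.items():
            a=sil(c,[place(q,*v) for q in RACK],ps[c]); s-=np.minimum(a,m).sum()/np.maximum(a,m).sum()
        return s
    r=minimize(f,x0,method="Nelder-Mead",options=dict(initial_simplex=np.array([x0]*4)+np.vstack([np.zeros(3),np.diag([.01,.01,.05])]))); return r.x,r.fun
ms=np.load("m_scene.npz")["rack"]
x0=[.537,-.206,np.arctan2(.64,-.77)]
print(fit({"top":mt.astype(float)},x0)); print(fit({"scene":ms.astype(float)},x0))
E
```

```text
116 [377.7 215.6] [ 0.61   -0.1473  0.012 ]
225 [394.1 236.8] [ 0.5649 -0.1811  0.012 ]
204 [414.6 252.8] [ 0.5314 -0.2231  0.012 ]
(array([ 0.54139233, -0.20172655,  2.44470644]), np.float64(-0.9669779853235491))
(array([ 0.54338219, -0.20160832,  2.44959321]), np.float64(-0.9606591410406125))
```

```bash
cat > ov.py <<'E'
from fit import *
C=dict(yellow=(0,255,255),blue=(255,80,0),white=(255,255,255),green=(0,255,0))
def stake(x,y,z0):
    a=np.linspace(0,2*np.pi,24,endpoint=False); ring=lambda r,z:np.c_[x+r*np.cos(a),y+r*np.sin(a),np.full(24,z0+z)]
    return [ring(.017,0),ring(.017,.008),ring(.01,.060)]
def draw(cam,im,v,stakes,S,off,z0=.014):
    p=P(cam)
    def pl(pts,col):
        uv=(proj(cam,pts,p)-off+.5)*S; cv2.polylines(im,[np.round(uv).astype(int)],True,col,1,cv2.LINE_AA)
    def rect(x0,x1,y0,y1,z): return place(np.array([[x0,y0,z],[x1,y0,z],[x1,y1,z],[x0,y1,z]]),*v)
    pl(rect(-.029,.029,-.110,.110,.008),(255,0,255)); pl(rect(-.029,.029,.110,.126,.022),(255,0,255))
    for y in(.081,.027,-.027,-.081): pl(rect(-.025,.025,y-.025,y+.025,.014),(0,0,0))
    for s in stakes:
        for r in stake(*s,z0): pl(r,(255,255,0))
E
python3 - <<'E'
from ov import *
q=unproj("top",[[170,288],[272,243]],0.0); print(q)
d=q[0]-q[1]; d/=np.linalg.norm(d); th=np.arctan2(-d[0],d[1]); b=unproj("top",[163.9,274.6],.018)[0]
c=b-d*.118; print("board",c,th)
v=(c[0],c[1],th)
ctr=[place(np.array([[0,y,0.]]),*v)[0][:2] for y in(.081,.027,-.027,-.081)]
for cam,(x0,y0,w,h),S in(("top",(150,210,130,90),6),("scene",(310,260,165,120),4.8)):
    im=env.get_image(cam)[:,:,::-1][y0:y0+h,x0:x0+w]; im=cv2.resize(im,None,fx=S,fy=S,interpolation=cv2.INTER_CUBIC)
    draw(cam,im,v,ctr,S,np.array([x0,y0])); cv2.imwrite(f"pics/ov_{cam}.png",im)
E
```

```text
[[0.45458246 0.28579465 0.        ]
 [0.55182834 0.07477687 0.        ]]
board [0.52970497 0.18816727 0.018     ] 0.43183357689564245
```

View pics/ov_top.png

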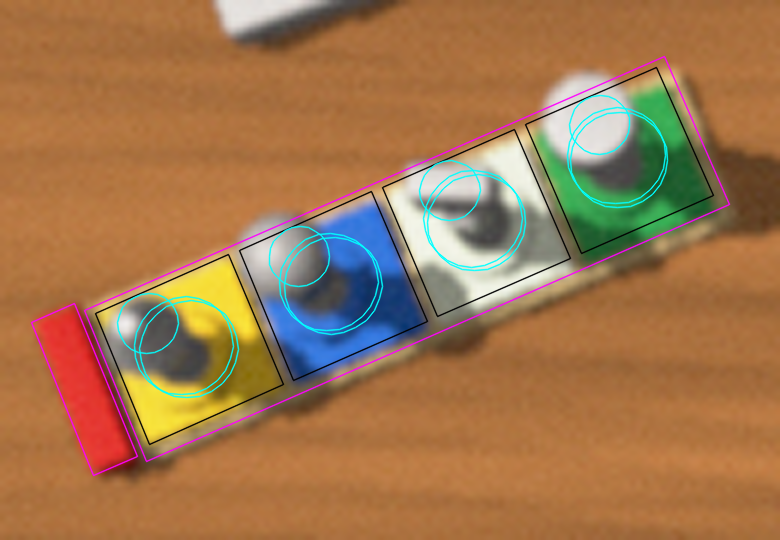

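View pics/ov_scene.png

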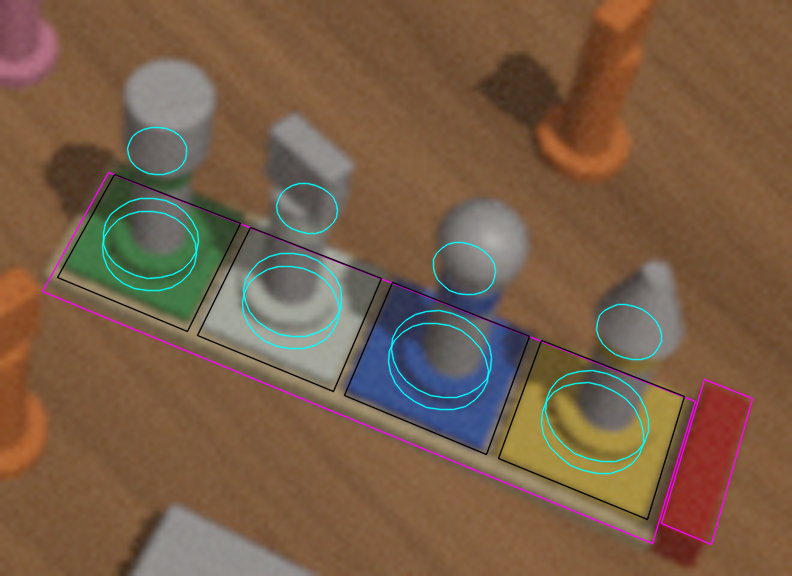

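Run:
```python
from ov import *
d=dict(green=((588,115),(170,90),.102),blue=((287,257),(483,243),.0885),yellow=((146,318),(655,266),.101),white=((447,178),(321,138),.102))
for k,(t,s,z) in d.items():
    print(k,unproj("top",[150+t[0]/6-.5,210+t[1]/6-.5],z).round(4),unproj("scene",[310+s[0]/4.8-.5,260+s[1]/4.8-.5],z).round(4))
v=(.527,.189,.425)
print([place(np.array([[0,y,0.]]),*v)[0][:2].round(4) for y in(.081,.027,-.027,-.081)])
```

```text
green [[0.5609 0.1151 0.102 ]] [[0.5586 0.1136 0.102 ]]
blue [[0.5157 0.2137 0.0885]] [[0.5154 0.2153 0.0885]]
yellow [[0.4933 0.2557 0.101 ]] [[0.4886 0.2592 0.101 ]]
white [[0.5397 0.1602 0.102 ]] [[0.534  0.1593 0.102 ]]
[array([0.4936, 0.2628]), array([0.5159, 0.2136]), array([0.5381, 0.1644]), array([0.5604, 0.1152])]
```

{"fn": "arm_command", "kwargs": {"increments": [[-0.05, 0.4, -0.85, 0, 0, 0, -0.7], [-0.05, 0.4, -0.85, 0, 0, 0, -0.7], [-0.05, 0.4, -0.85, 0, 0, 0, -0.7], [-0.05, 0.5, -0.8, 0, 0, 0, -0.7], [-0.05, 0.6, -0.75, 0, 0, 0, -0.7], [-0.05, 0.8, -0.6, 0, 0, 0, -0.7], [-0.05, 0.9, -0.4, 0, 0, 0, -0.7], [-0.05, 0.9, -0.3, 0, 0, 0, -0.7]]}}

```text
clock: 2.17
tcp_pos: [0.3456, 0.3063, 0.2187]
tool_rot: [-1.335, -2.843, -0.005]
ft_force: [1.0, 0.6, 0.5]
width: 0.0458
```

```bash
cat > go.py <<'E'
from h import *
import sys
from scipy.spatial.transform import Rotation as R
# python3 go.py x y z jawdeg
def st():
    s=env.sense(); return s
def delta(x,y,z,j):
    s=env.sense(); m=R.from_rotvec(s["tool_rot"]).as_matrix(); yd=m[:,1]
    a=np.degrees(np.arctan2(yd[1],yd[0])); da=(j-a+90)%180-90
    # tilt correction + yaw total
    t=np.array([0,0,-1.]); zt=m[:,2]; tilt=np.degrees(np.cross(zt,t))
    d=(np.array([x,y,z])-s["tcp_pos"])
    print("t",round(s["clock"],2),"tcp",s["tcp_pos"].round(4),"w",round(s["width"],4),"F",s["ft_force"].round(1),"jaw",round(a,1))
    print("need units shift",(d/.04).round(2),"turn",(tilt/6).round(2)[:2],round(da/6,2))
delta(*map(float,sys.argv[1:5]))
E
python3 go.py .491 .259 .16 24.3
python3 - <<'E'
from h import *
for c,px in(("top",[[246,203],[220,319],[303,254]]),("scene",[[309,351],[432,291],[313,270]])): print(c,unproj(c,px,.006).round(3).tolist())
E
```

```text
t 2.17 tcp [0.3456 0.3063 0.2187] w 0.0458 F [1.  0.6 0.5] jaw 39.7
need units shift [ 3.63 -1.18 -1.47] turn [-0.03  0.01] -2.57
top [[0.637, 0.131, 0.006], [0.391, 0.178, 0.006], [0.528, 0.009, 0.006]]
scene [[0.65, 0.135, 0.006], [0.402, 0.183, 0.006], [0.538, 0.008, 0.006]]
```

{"fn": "arm_command", "kwargs": {"increments": [[-0.05, 0.9, -0.3, 0, 0, 0, -0.6], [-0.05, 0.9, -0.3, 0, 0, 0, -0.6], [-0.05, 0.9, -0.3, -0.3, 0, 0, -0.6], [-0.05, 0.7, -0.25, -0.5, 0, 0, -0.6], [-0.05, 0.5, -0.1, -0.5, 0, 0, -0.3], [-0.05, 0, 0, 0, 0, 0, 0]]}}

```text
clock: 2.67
tcp_pos: [0.5177, 0.2479, 0.1674]
tool_rot: [1.753, 2.596, 0.017]
ft_force: [-1.0, -0.0, -0.5]
width: 0.0439
```

```bash
python3 go.py .491 .259 .13 24.3
python3 - <<'E'
from ov import *
im=env.get_image("wrist")[:,:,::-1].copy()
draw("wrist",im,(.527,.189,.425),[(.491,.259),(.5155,.2145),(.537,.161),(.560,.1145)],1,np.zeros(2))
cv2.imwrite("pics/w1.png",im)
E
```

```text
t 2.67 tcp [0.5177 0.2479 0.1674] w 0.0439 F [-1.  -0.  -0.5] jaw 22.0
need units shift [-0.67  0.28 -0.93] turn [-0.04  0.13] 0.39
```

View pics/w1.png

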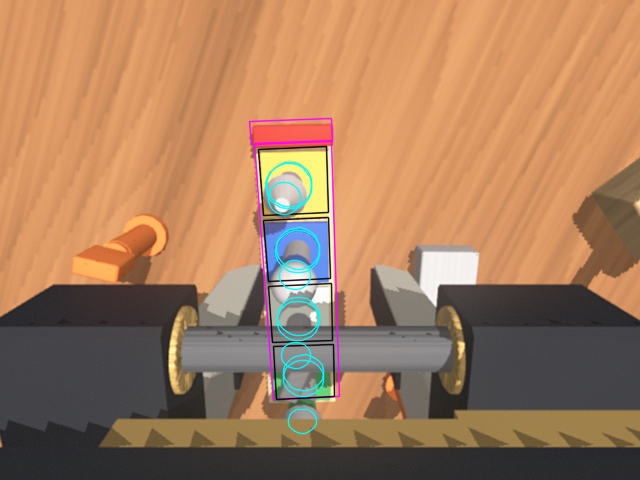

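{"fn": "arm_command", "kwargs": {"increments": [[-0.05, -0.6, 0.25, 0, 0, 0, 0.3], [-0.05, -0.15, 0.05, 0, 0, 0.1, 0.1], [-0.05, 0, 0, 0, 0, 0, 0]]}}

```text
clock: 2.97
tcp_pos: [0.4849, 0.2608, 0.1697]
tool_rot: [-1.696, -2.642, -0.008]
ft_force: [0.5, -0.1, 1.1]
width: 0.0444
```

```bash
python3 go.py .491 .259 .028 24.3
```

```text
t 2.97 tcp [0.4849 0.2608 0.1697] w 0.0444 F [ 0.5 -0.1  1.1] jaw 24.6
need units shift [ 0.15 -0.04 -3.54] turn [-0.05  0.01] -0.05
```

{"fn": "arm_command", "kwargs": {"increments": [[-0.05, 0.12, -0.04, 0, 0, 0, 0], [-0.05, 0, 0, -0.6, 0, 0, 0], [-0.05, 0, 0, -0.7, 0, 0, 0], [-0.05, 0, 0, 0, 0, 0, 0]]}}

```text
clock: 3.3
tcp_pos: [0.4927, 0.2615, 0.1226]
tool_rot: [1.688, 2.642, 0.022]
ft_force: [-0.1, 0.0, 0.3]
width: 0.0445
```

```bash
python3 go.py .491 .259 .028 24.3;python3 - <<'E'
from ov import *
im=env.get_image("wrist")[:,:,::-1].copy()
cv2.imwrite("pics/w2.png",im)
E
```

```text
t 3.3 tcp [0.4927 0.2615 0.1226] w 0.0445 F [-0.1  0.   0.3] jaw 24.8
need units shift [-0.04 -0.06 -2.37] turn [-0.08  0.13] -0.09
```

View pics/w2.png

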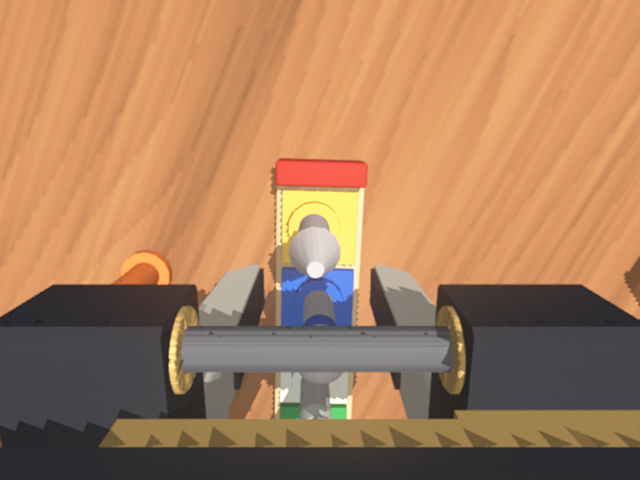

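Run:
```python
from h import *
print(unproj("wrist",[315,269],.102),unproj("wrist",[314.5,225],.022),proj("wrist",[[.4927,.2615,.102],[.4927,.2615,.022],[.491,.259,.102],[.491,.259,.022]]))
```

```text
[[0.49403703 0.25981969 0.102     ]] [[0.49389795 0.26201105 0.022     ]] [[313.90841393 264.75604562]
 [312.49289323 224.94796475]
 [308.35121412 267.95416806]
 [308.50377564 227.2912412 ]]
```

{"fn": "arm_command", "kwargs": {"increments": [[-0.05, 0, 0, -0.5, 0, 0.1, 0], [-0.05, 0, 0, -0.5, 0, 0, 0], [-0.05, 0, 0, -0.5, 0, 0, 0], [-0.05, 0, 0, -0.5, 0, 0, 0], [-0.05, 0, 0, -0.3, 0, 0, 0], [-0.05, 0, 0, 0, 0, 0, 0]]}}

```text
clock: 3.85
tcp_pos: [0.5033, 0.2644, 0.0431]
tool_rot: [1.683, 2.638, 0.039]
ft_force: [-0.1, -0.5, -0.3]
width: 0.044
```

```bash
python3 go.py .494 .261 .028 24.3
```

```text
t 3.85 tcp [0.5033 0.2644 0.0431] w 0.044 F [-0.1 -0.5 -0.3] jaw 24.9
need units shift [-0.23 -0.09 -0.38] turn [-0.13  0.23] -0.11
```

{"fn": "arm_command", "kwargs": {"increments": [[-0.05, -0.22, -0.08, 0, -0.1, 0.2, -0.1], [-0.05, 0, 0, -0.2, 0, 0, 0], [-0.05, 0, 0, 0, 0, 0, 0]]}}

```text
clock: 4.1
tcp_pos: [0.4972, 0.2619, 0.0392]
tool_rot: [1.703, 2.635, 0.012]
ft_force: [0.7, 0.7, -1.2]
width: 0.0443
```

```bash
python3 go.py .494 .261 .028 24.3
```

```text
t 4.1 tcp [0.4972 0.2619 0.0392] w 0.0443 F [ 0.7  0.7 -1.2] jaw 24.3
need units shift [-0.08 -0.02 -0.28] turn [-0.04  0.07] 0.0
```

{"fn": "arm_command", "kwargs": {"increments": [[-0.05, -0.08, -0.02, -0.25, -0.04, 0.07, 0], [-0.05, 0, 0, 0, 0, 0, 0], [-0.05, 0, 0, 0, 0, 0, 0]]}}

```text
clock: 4.35
tcp_pos: [0.4958, 0.2617, 0.0309]
tool_rot: [1.703, 2.636, 0.005]
ft_force: [-0.3, 0.5, 0.4]
width: 0.0439
```

```bash
python3 go.py .494 .261 .028 24.3
```

```text
t 4.35 tcp [0.4958 0.2617 0.0309] w 0.0439 F [-0.3  0.5  0.4] jaw 24.3
need units shift [-0.05 -0.02 -0.07] turn [-0.01  0.04] 0.0
```

Aligned; close on the stem, then lift.

{"fn": "arm_command", "kwargs": {"increments": [[-0.05, -0.04, 0, -0.05, 0, 0.03, 0], [-0.5, 0, 0, 0, 0, 0, 0], [-1, 0, 0, 0, 0, 0, 0], [-1, 0, 0, 0, 0, 0, 0], [-1, 0, 0, 0, 0, 0, 0], [-1, 0, 0, 0, 0, 0, 0]]}}

```text
clock: 4.85
tcp_pos: [0.4939, 0.2617, 0.0291]
tool_rot: [1.704, 2.639, 0.002]
ft_force: [0.4, 0.2, -0.7]
width: 0.0248
```

{"fn": "arm_command", "kwargs": {"increments": [[-1, 0, 0, 0.3, 0, 0, 0], [-1, 0, 0, 0.6, 0, 0, 0], [-1, 0, 0, 0.7, 0, 0, 0], [-1, 0, 0, 0.8, 0, 0, 0], [-1, 0, 0, 0.8, 0, 0, 0], [-1, 0, 0, 0.3, 0, 0, 0], [-1, 0, 0, 0, 0, 0, 0]]}}

```text
clock: 5.43
tcp_pos: [0.4886, 0.26, 0.1703]
tool_rot: [-1.701, -2.632, 0.012]
ft_force: [0.5, -0.1, -2.8]
width: 0.0249
```

```bash
python3 go.py .4902 -.2639 .16 -39.8
python3 - <<'E'
from ov import *
for n in("wrist","scene"):
  im=env.get_image(n)[:,:,::-1].copy()
  cv2.imwrite(f"pics/{n}3.png",im)
E
```

```text
t 5.43 tcp [0.4886 0.26   0.1703] w 0.0249 F [ 0.5 -0.1 -2.8] jaw 24.3
need units shift [  0.04 -13.1   -0.26] turn [ 0.02 -0.1 ] -10.68
```

View pics/wrist3.png

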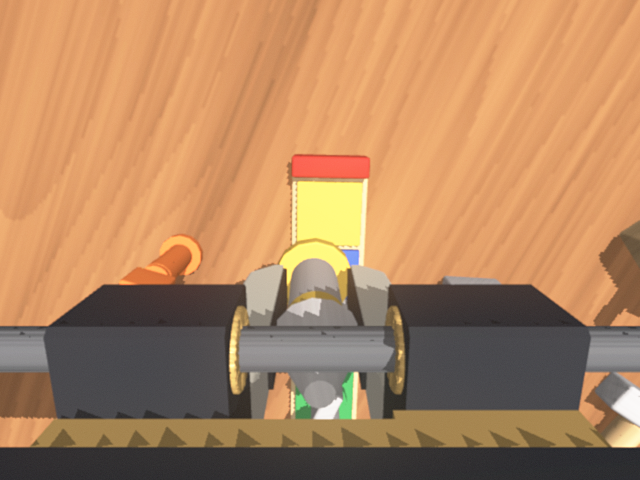

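View pics/scene3.png

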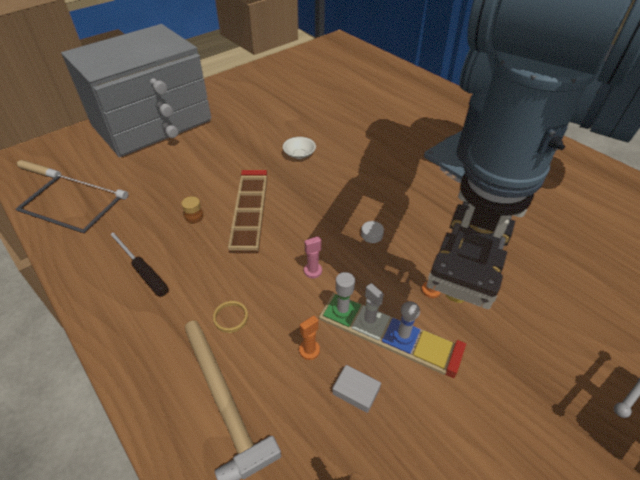

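{"fn": "arm_command", "kwargs": {"increments": [[-1, 0, -0.5, 0, 0, 0, -0.4], [-1, 0, -0.9, 0, 0, 0, -0.7], [-1, 0, -0.9, 0, 0, 0, -0.7], [-1, 0, -0.9, 0, 0, 0, -0.7], [-1, 0, -0.9, 0, 0, 0, -0.7], [-1, 0, -0.9, 0, 0, 0, -0.7], [-1, 0, -0.9, 0, 0, 0, -0.7], [-1, 0, -0.9, 0, 0, 0, -0.7]]}}

```text
clock: 6.2
tcp_pos: [0.4758, -0.0149, 0.1512]
tool_rot: [-2.347, -2.034, 0.029]
ft_force: [1.3, -0.6, -2.7]
width: 0.0252
```

```bash
python3 go.py .4902 -.2639 .16 -39.8
```

```text
t 6.2 tcp [ 0.4758 -0.0149  0.1512] w 0.0252 F [ 1.3 -0.6 -2.7] jaw -8.2
need units shift [ 0.36 -6.22  0.22] turn [-0.14 -0.36] -5.27
```

{"fn": "arm_command", "kwargs": {"increments": [[-1, 0.1, -0.9, 0.1, -0.1, -0.2, -0.75], [-1, 0.1, -0.9, 0.1, 0, -0.1, -0.75], [-1, 0.1, -0.9, 0.1, 0, -0.1, -0.75], [-1, 0.1, -0.9, 0, 0, 0, -0.75], [-1, 0.1, -0.8, 0, 0, 0, -0.75], [-1, 0, -0.6, 0, 0, 0, -0.5], [-1, 0, 0, 0, 0, 0, 0]]}}

```text
clock: 6.78
tcp_pos: [0.4858, -0.2284, 0.1479]
tool_rot: [-2.776, -1.426, 0.001]
ft_force: [-0.3, -0.6, -2.2]
width: 0.0248
```

```bash
python3 go.py .4902 -.2639 .10 -39.8
```

```text
t 6.78 tcp [ 0.4858 -0.2284  0.1479] w 0.0248 F [-0.3 -0.6 -2.2] jaw -35.6
need units shift [ 0.11 -0.89 -1.2 ] turn [-0.17 -0.1 ] -0.7
```

{"fn": "arm_command", "kwargs": {"increments": [[-1, 0.1, -0.5, 0, -0.1, -0.05, -0.4], [-1, 0, -0.35, -0.2, 0, 0, -0.3], [-1, 0, 0, -0.4, 0, 0, 0], [-1, 0, 0, -0.4, 0, 0, 0], [-1, 0, 0, 0, 0, 0, 0], [-1, 0, 0, 0, 0, 0, 0]]}}

```text
clock: 7.28
tcp_pos: [0.4837, -0.2612, 0.0944]
tool_rot: [-2.825, -1.31, 0.012]
ft_force: [0.2, 0.1, -2.0]
width: 0.0246
```

```bash
python3 go.py .4902 -.2639 .060 -39.8
python3 - <<'E'
from ov import *
im=env.get_image("wrist")[:,:,::-1].copy()
draw("wrist",im,(.542,-.2017,2.447),[],1,np.zeros(2))
cv2.imwrite("pics/w4.png",im)
im=env.get_image("top")[:,:,::-1][180:330,320:500]
cv2.imwrite("pics/t4.png",cv2.resize(im,None,fx=4,fy=4))
E
```

```text
t 7.28 tcp [ 0.4837 -0.2612  0.0944] w 0.0246 F [ 0.2  0.1 -2. ] jaw -40.2
need units shift [ 0.16 -0.07 -0.86] turn [-0.21 -0.18] 0.07
```

View pics/w4.png

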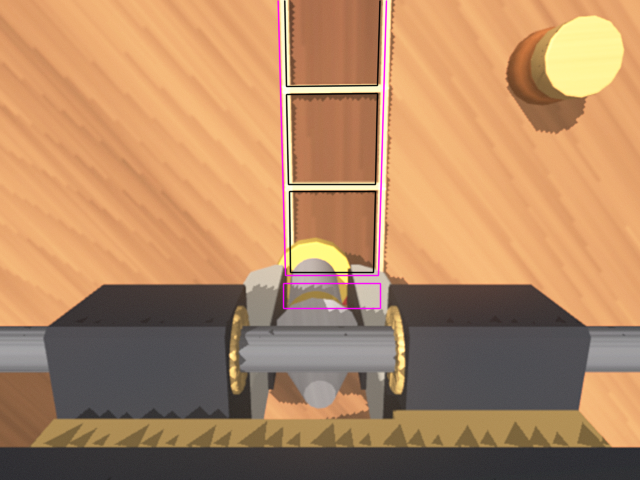

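{"fn": "arm_command", "kwargs": {"increments": [[-1, 0.15, -0.07, 0, -0.2, -0.15, 0.05], [-1, 0, 0, -0.3, 0, 0, 0], [-1, 0, 0, -0.3, 0, 0, 0], [-1, 0, 0, -0.3, 0, 0, 0], [-1, 0, 0, 0, 0, 0, 0], [-1, 0, 0, 0, 0, 0, 0]]}}

```text
clock: 7.88
tcp_pos: [0.4937, -0.2637, 0.0637]
tool_rot: [2.836, 1.332, 0.004]
ft_force: [-0.1, -1.3, -2.3]
width: 0.0249
```

```bash
python3 go.py .4902 -.2639 .025 -39.8
```

```text
t 7.88 tcp [ 0.4937 -0.2637  0.0637] w 0.0249 F [-0.1 -1.3 -2.3] jaw -39.7
need units shift [-0.09 -0.   -0.97] turn [0.06 0.06] -0.02
```

{"fn": "arm_command", "kwargs": {"increments": [[-1, -0.09, 0, 0, 0.06, 0.06, 0], [-1, 0, 0, -0.3, 0, 0, 0], [-1, 0, 0, -0.3, 0, 0, 0], [-1, 0, 0, -0.2, 0, 0, 0], [-1, 0, 0, 0, 0, 0, 0], [-1, 0, 0, 0, 0, 0, 0]]}}

```text
clock: 8.38
tcp_pos: [0.4921, -0.2651, 0.0351]
tool_rot: [2.838, 1.336, 0.004]
ft_force: [0.4, -0.3, -1.8]
width: 0.025
```

```bash
python3 go.py .4902 -.2639 .025 -39.8
```

```text
t 8.38 tcp [ 0.4921 -0.2651  0.0351] w 0.025 F [ 0.4 -0.3 -1.8] jaw -39.6
need units shift [-0.05  0.03 -0.25] turn [0.04 0.04] -0.04
```

{"fn": "arm_command", "kwargs": {"increments": [[-1, -0.05, 0.03, -0.15, 0.04, 0.04, 0], [-1, 0, 0, -0.1, 0, 0, 0], [-1, 0, 0, 0, 0, 0, 0], [-1, 0, 0, 0, 0, 0, 0]]}}

```text
clock: 8.72
tcp_pos: [0.4902, -0.2642, 0.0249]
tool_rot: [-2.842, -1.338, -0.001]
ft_force: [0.2, 0.4, -2.1]
width: 0.025
```

```bash
python3 go.py .4902 -.2639 .024 -39.8
python3 - <<'E'
from ov import *
im=env.get_image("top")[:,:,::-1][180:330,320:500]
cv2.imwrite("pics/t4.png",cv2.resize(im,None,fx=4,fy=4))
im=env.get_image("scene")[:,:,::-1][130:280,180:360]
cv2.imwrite("pics/s4.png",cv2.resize(im,None,fx=4,fy=4))
E
```

```text
t 8.72 tcp [ 0.4902 -0.2642  0.0249] w 0.025 F [ 0.2  0.4 -2.1] jaw -39.6
need units shift [-0.    0.01 -0.02] turn [-0.  0.] -0.04
```

View pics/s4.png

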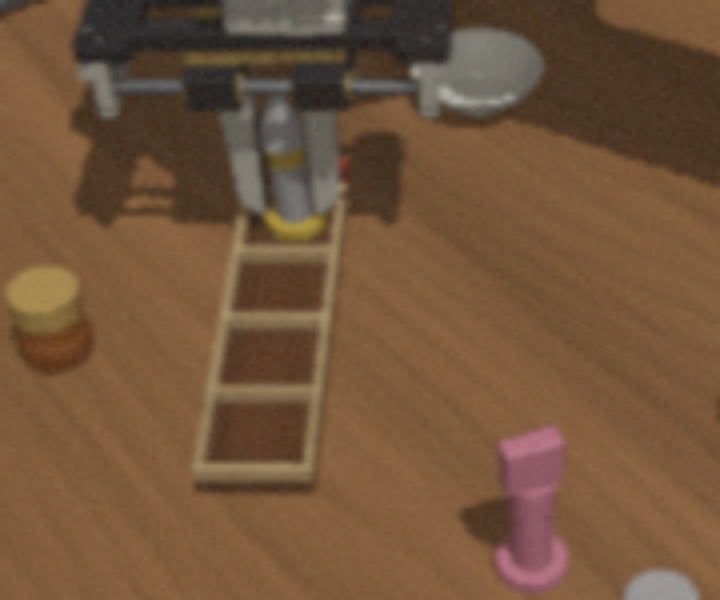

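Run:
```python
from ov import *
for c,o in(("scene",(180,130)),("top",(320,180))):
    print(c,(proj(c,[[.4902,-.2639,.012],[.4902,-.2639,.052],[.4902,-.2639,.096]])-o)*4)
```

```text
scene [[289.85728028 220.80808579]
 [282.64891198 164.70555986]
 [274.21228561  99.04353623]]
top [[459.11682999 370.40518837]
 [474.80316069 359.70565616]
 [493.30573026 347.08518786]]
```

View pics/t4.png

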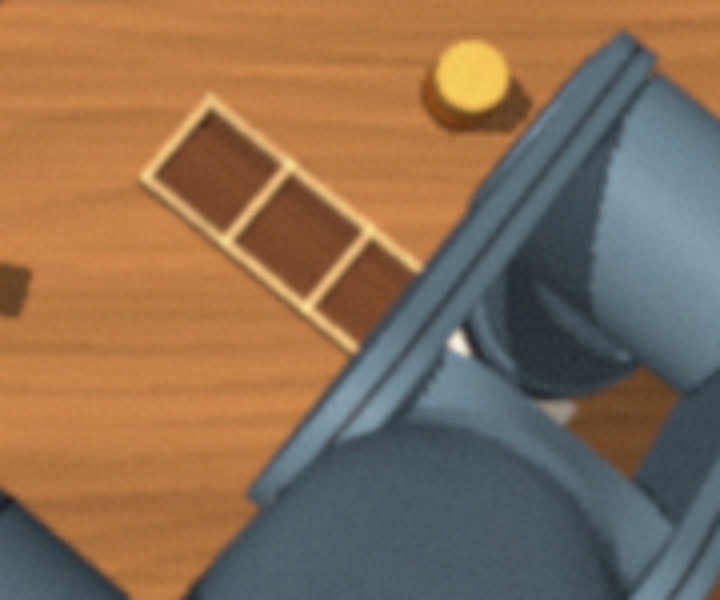

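{"fn": "arm_command", "kwargs": {"increments": [[-1, 0, 0, -0.04, 0, 0, 0], [-0.7, 0, 0, 0, 0, 0, 0], [-0.4, 0, 0, 0, 0, 0, 0], [0.1, 0, 0, 0, 0, 0, 0], [0.3, 0, 0, 0, 0, 0, 0], [0.3, 0, 0, 0, 0, 0, 0]]}}

```text
clock: 9.32
tcp_pos: [0.4914, -0.265, 0.0248]
tool_rot: [2.84, 1.337, 0.003]
ft_force: [0.7, -0.7, -0.2]
width: 0.0437
```

```bash
python3 go.py .4902 -.2639 .15 -39.8
```

```text
t 9.32 tcp [ 0.4914 -0.265   0.0248] w 0.0437 F [ 0.7 -0.7 -0.2] jaw -39.6
need units shift [-0.03  0.03  3.13] turn [0.02 0.03] -0.04
```

{"fn": "arm_command", "kwargs": {"increments": [[0.3, 0, 0, 0, 0, 0, 0], [0.3, 0, 0, 0.3, 0, 0, 0], [0.3, 0, 0, 0.5, 0, 0, 0], [0.3, 0, 0, 0.5, 0, 0, 0], [0.3, 0, 0, 0.6, 0, 0, 0], [0.3, 0, 0, 0.7, 0, 0, 0], [0.3, 0, 0, 0.7, 0, 0, 0], [0.3, 0, 0, 0, 0, 0, 0]]}}

```text
clock: 9.98
tcp_pos: [0.49, -0.264, 0.1617]
tool_rot: [2.842, 1.338, 0.001]
ft_force: [1.1, -0.3, 0.2]
width: 0.0607
```

```bash
python3 go.py .5155 .2145 .16 24.3
python3 - <<'E'
from ov import *
im=env.get_image("wrist")[:,:,::-1].copy()
draw("wrist",im,(.542,-.2017,2.447),[(.4902,-.2639)],1,np.zeros(2),z0=.008)
cv2.imwrite("pics/w5.png",im)
im=env.get_image("scene")[:,:,::-1][130:280,180:360]
cv2.imwrite("pics/s5.png",cv2.resize(im,None,fx=4,fy=4))
E
```

```text
t 9.98 tcp [ 0.49   -0.264   0.1617] w 0.0607 F [ 1.1 -0.3  0.2] jaw -39.6
need units shift [ 0.64 11.96 -0.04] turn [-0.    0.01] 10.65
```

View pics/w5.png

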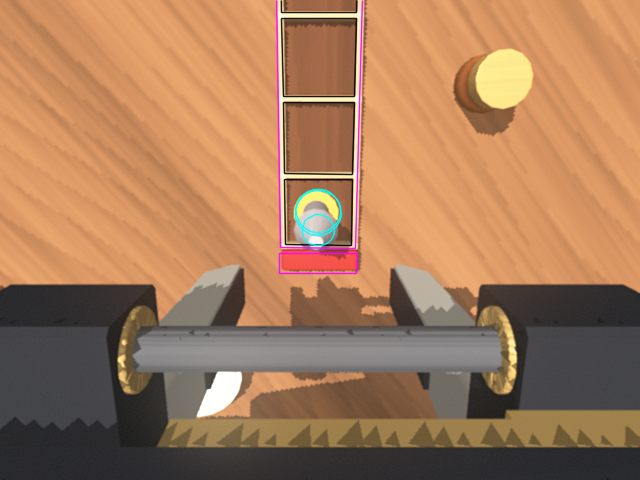

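View pics/s5.png

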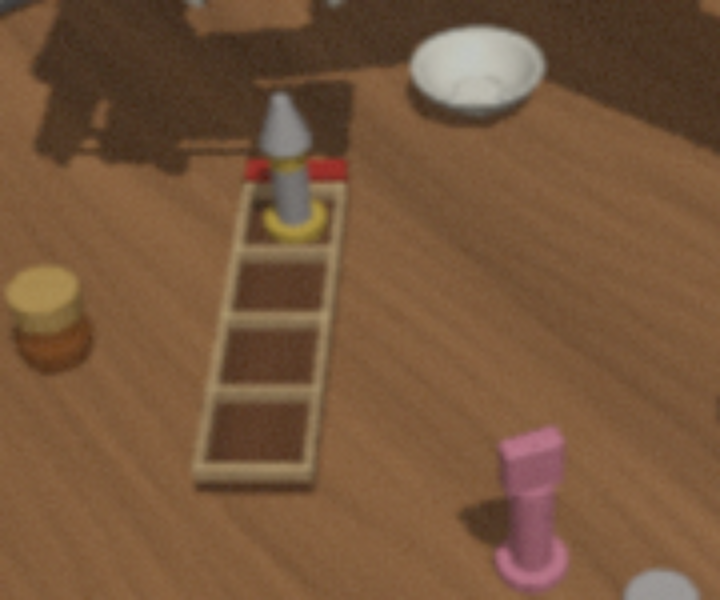

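{"fn": "arm_command", "kwargs": {"increments": [[0.3, 0, 0.6, 0, 0, 0, 0.5], [0.3, 0, 0.95, 0, 0, 0, 0.8], [0.3, 0, 0.95, 0, 0, 0, 0.8], [0.3, 0, 0.95, 0, 0, 0, 0.8], [0.3, 0.1, 0.95, 0, 0, 0, 0.8], [0.3, 0.1, 0.95, 0, 0, 0, 0.8], [0.3, 0.1, 0.95, 0, 0, 0, 0.8], [0.3, 0.1, 0.95, 0, 0, 0, 0.8]]}}

```text
clock: 10.75
tcp_pos: [0.4959, 0.0321, 0.1454]
tool_rot: [-2.254, -2.167, 0.023]
ft_force: [0.5, -0.4, 0.6]
width: 0.0606
```

```bash
python3 go.py .5165 .215 .16 24.3
```

```text
t 10.75 tcp [0.4959 0.0321 0.1454] w 0.0606 F [ 0.5 -0.4  0.6] jaw -2.3
need units shift [0.51 4.57 0.36] turn [-0.01 -0.2 ] 4.43
```

{"fn": "arm_command", "kwargs": {"increments": [[0.3, 0.1, 0.95, 0.2, 0, -0.1, 0.8], [0.3, 0.15, 0.95, 0.2, 0, -0.1, 0.8], [0.3, 0.15, 0.9, 0.1, 0, 0, 0.8], [0.3, 0.1, 0.8, 0, 0, 0, 0.8], [0.3, 0, 0.5, 0, 0, 0, 0.6], [0.3, 0, 0, 0, 0, 0, 0], [0.3, 0, 0, 0, 0, 0, 0]]}}

```text
clock: 11.33
tcp_pos: [0.5071, 0.2122, 0.154]
tool_rot: [-1.74, -2.6, 0.02]
ft_force: [-0.6, -0.4, -0.5]
width: 0.0605
```

```bash
python3 go.py .5165 .215 .13 24.3
```

```text
t 11.33 tcp [0.5071 0.2122 0.154 ] w 0.0605 F [-0.6 -0.4 -0.5] jaw 22.4
need units shift [ 0.23  0.07 -0.6 ] turn [ 0.03 -0.18] 0.31
```

{"fn": "arm_command", "kwargs": {"increments": [[0.3, 0.2, 0.07, -0.3, 0, -0.15, 0.3], [0.3, 0, 0, -0.3, 0, 0, 0], [0.3, 0, 0, 0, 0, 0, 0], [0.3, 0, 0, 0, 0, 0, 0]]}}

```text
clock: 11.67
tcp_pos: [0.513, 0.2113, 0.1254]
tool_rot: [-1.71, -2.631, 0.016]
ft_force: [-0.1, 0.5, -0.3]
width: 0.0606
```

```bash
python3 go.py .5165 .215 .028 24.3
python3 - <<'E'
from ov import *
t=env.sense()["tcp_pos"]
print(proj("wrist",[[t[0],t[1],.0885],[t[0],t[1],.022]]))
im=env.get_image("wrist")[:,:,::-1].copy()
draw("wrist",im,(.527,.189,.425),[(.5165,.215)],1,np.zeros(2))
cv2.imwrite("pics/w6.png",im)
E
```

```text
t 11.67 tcp [0.513  0.2113 0.1254] w 0.0606 F [-0.1  0.5 -0.3] jaw 23.9
need units shift [ 0.09  0.09 -2.44] turn [ 0.06 -0.09] 0.06
[[318.45460902 255.81396799]
 [319.23888448 224.47325671]]
```

View pics/w6.png

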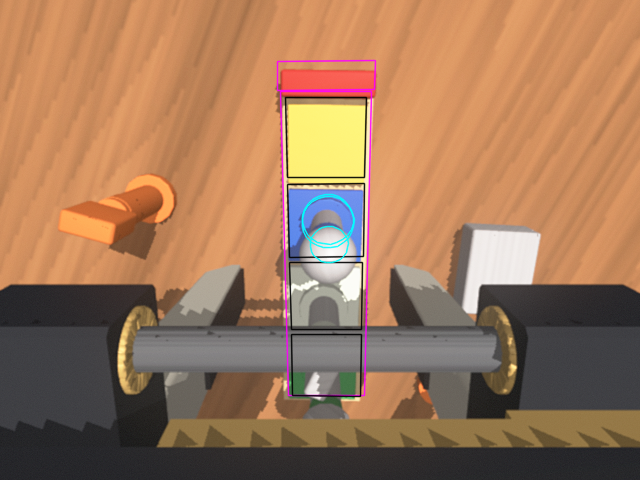

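{"fn": "arm_command", "kwargs": {"increments": [[0.3, 0.1, 0.08, -0.2, 0.05, -0.05, 0.05], [0.3, 0, 0, -0.4, 0, 0, 0], [0.3, 0, 0, -0.4, 0, 0, 0], [0.3, 0, 0, -0.3, 0, 0, 0], [0.3, 0, 0, 0, 0, 0, 0], [0.3, 0, 0, 0, 0, 0, 0]]}}

```text
clock: 12.22
tcp_pos: [0.5205, 0.2117, 0.073]
tool_rot: [1.713, 2.631, 0.003]
ft_force: [0.4, -0.4, -0.1]
width: 0.0601
```

```bash
python3 go.py .5165 .2148 .029 24.3
```

```text
t 12.22 tcp [0.5205 0.2117 0.073 ] w 0.0601 F [ 0.4 -0.4 -0.1] jaw 23.9
need units shift [-0.1   0.08 -1.1 ] turn [-0.01  0.02] 0.07
```

{"fn": "arm_command", "kwargs": {"increments": [[0.3, -0.1, 0.08, 0, 0, 0, 0.05], [0.3, 0, 0, -0.3, 0, 0, 0], [0.3, 0, 0, -0.35, 0, 0, 0], [0.3, -0.05, 0.02, -0.3, 0, 0, 0], [0.3, 0, 0, -0.1, 0, 0, 0], [0.3, 0, 0, 0, 0, 0, 0]]}}

```text
clock: 12.72
tcp_pos: [0.5179, 0.2171, 0.0355]
tool_rot: [1.702, 2.63, 0.015]
ft_force: [0.7, -0.3, 0.1]
width: 0.0602
```

```bash
python3 go.py .5165 .2148 .029 24.3
```

```text
t 12.72 tcp [0.5179 0.2171 0.0355] w 0.0602 F [ 0.7 -0.3  0.1] jaw 24.2
need units shift [-0.03 -0.06 -0.16] turn [-0.03  0.12] 0.02
```

{"fn": "arm_command", "kwargs": {"increments": [[0.3, -0.03, -0.06, -0.15, -0.03, 0.1, 0], [0, 0, 0, 0, 0, 0, 0], [-0.4, -0.02, 0, -0.03, 0, 0.02, 0], [-1, 0, 0, 0, 0, 0, 0], [-1, 0, 0, 0, 0, 0, 0], [-1, 0, 0, 0, 0, 0, 0], [-1, 0, 0, 0, 0, 0, 0], [-1, 0, 0, 0, 0, 0, 0]]}}

```text
clock: 13.38
tcp_pos: [0.5181, 0.2151, 0.0315]
tool_rot: [1.705, 2.635, 0.006]
ft_force: [-0.4, -0.3, -2.5]
width: 0.0274
```

```bash
python3 go.py .5247 -.2224 .16 -39.8
```

```text
t 13.38 tcp [0.5181 0.2151 0.0315] w 0.0274 F [-0.4 -0.3 -2.5] jaw 24.2
need units shift [  0.16 -10.94   3.21] turn [-0.01  0.05] -10.66
```

{"fn": "arm_command", "kwargs": {"increments": [[-1, 0, 0, 0, 0, 0, 0], [-1, 0, 0, 0, 0, 0, 0]]}}

```text
clock: 13.55
tcp_pos: [0.5181, 0.2151, 0.0315]
tool_rot: [1.705, 2.635, 0.006]
ft_force: [-0.4, -0.0, -0.7]
width: 0.0278
```

Run:
```python
from ov import *
im=env.get_image("wrist")[:,:,::-1].copy()
cv2.imwrite("pics/w7.png",im)
im=env.get_image("scene")[:,:,::-1][200:400,320:560]
cv2.imwrite("pics/s7.png",cv2.resize(im,None,fx=3,fy=3))
```

```text
(no output)
```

View pics/w7.png

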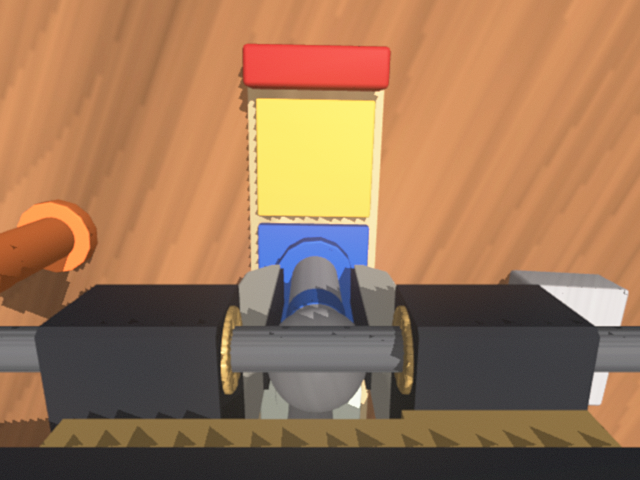

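View pics/s7.png

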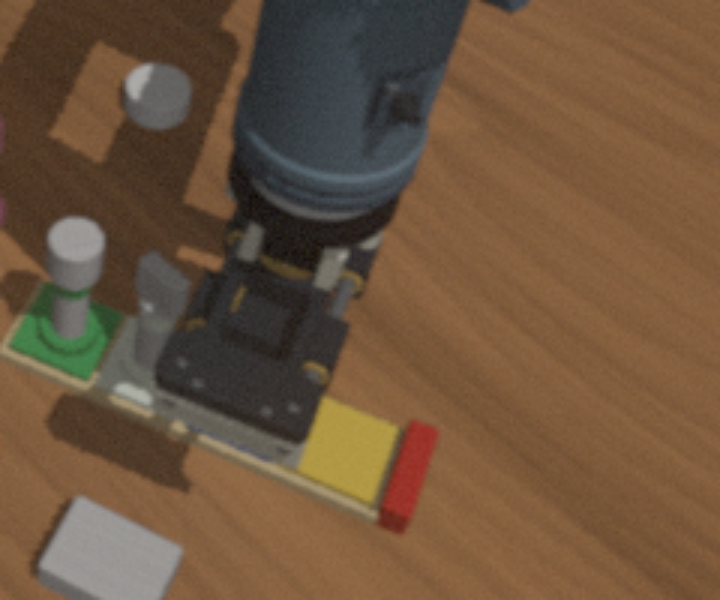

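Run:
```python
from ov import *
from scipy.spatial.transform import Rotation as R
s=env.sense(); m=R.from_rotvec(s["tool_rot"]).as_matrix(); t=s["tcp_pos"]; y=m[:,1]; x=m[:,0]
print(s["width"],x)
for back in (0,.019,.038,.05):
    for w in(.020,.0278):
        print(back,w,proj("wrist",[t-m[:,2]*back+y*w/2*k+x*e for k in(-1,1) for e in(-.0075,.0075)]).round(0).tolist())
im=env.get_image("wrist")[240:440,200:440,::-1]
cv2.imwrite("pics/w8.png",cv2.resize(im,None,fx=3,fy=3,interpolation=cv2.INTER_CUBIC))
```

```text
0.027674738498566272 [-4.09542251e-01  9.12290696e-01 -9.11646064e-04]
0 0.02 [[294.0, 300.0], [293.0, 266.0], [342.0, 300.0], [342.0, 266.0]]
0 0.0278 [[285.0, 300.0], [284.0, 266.0], [351.0, 300.0], [352.0, 266.0]]
0.019 0.02 [[291.0, 321.0], [291.0, 283.0], [345.0, 321.0], [345.0, 283.0]]
0.019 0.0278 [[281.0, 321.0], [280.0, 283.0], [355.0, 321.0], [356.0, 283.0]]
0.038 0.02 [[288.0, 347.0], [287.0, 304.0], [348.0, 347.0], [349.0, 305.0]]
0.038 0.0278 [[276.0, 347.0], [275.0, 304.0], [360.0, 347.0], [361.0, 305.0]]
0.05 0.02 [[285.0, 367.0], [284.0, 321.0], [351.0, 367.0], [352.0, 321.0]]
0.05 0.0278 [[272.0, 367.0], [271.0, 321.0], [364.0, 367.0], [365.0, 321.0]]
```

View pics/w8.png

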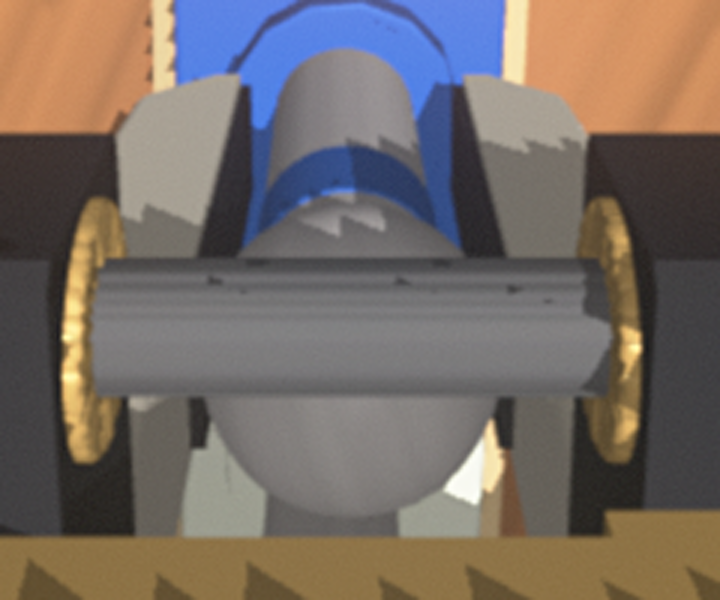

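{"fn": "arm_command", "kwargs": {"increments": [[-0.6, 0, 0, 0, 0, 0, 0], [-0.3, 0, 0, 0, 0, 0, 0], [-0.2, 0, 0, 0, 0, 0, 0], [-0.2, 0, 0, -0.15, 0, 0.03, 0], [-0.2, 0, 0, -0.04, 0, 0, 0], [-0.2, 0, 0, 0, 0, 0, 0]]}}

```text
clock: 14.2
tcp_pos: [0.5185, 0.2151, 0.0236]
tool_rot: [1.706, 2.636, 0.004]
ft_force: [0.6, 0.0, 0.3]
width: 0.0375
```

```bash
python3 go.py .5175 .2148 .0245 24.3
```

```text
t 14.2 tcp [0.5185 0.2151 0.0236] w 0.0375 F [0.6 0.  0.3] jaw 24.2
need units shift [-0.02 -0.01  0.02] turn [-0.01  0.02] 0.02
```

{"fn": "arm_command", "kwargs": {"increments": [[-0.4, 0, 0, 0.02, 0, 0, 0], [-0.7, 0, 0, 0, 0, 0, 0], [-1, 0, 0, 0, 0, 0, 0], [-1, 0, 0, 0, 0, 0, 0], [-1, 0, 0, 0, 0, 0, 0], [-1, 0, 0, 0, 0, 0, 0]]}}

```text
clock: 14.7
tcp_pos: [0.5181, 0.215, 0.0239]
tool_rot: [1.707, 2.637, 0.002]
ft_force: [0.1, 0.4, -1.3]
width: 0.025
```

```bash
python3 go.py .5247 -.2224 .16 -39.8
```

```text
t 14.7 tcp [0.5181 0.215  0.0239] w 0.025 F [ 0.1  0.4 -1.3] jaw 24.2
need units shift [  0.17 -10.94   3.4 ] turn [-0.01  0.01] -10.66
```

{"fn": "arm_command", "kwargs": {"increments": [[-1, 0, 0, 0.3, 0, 0, 0], [-1, 0, 0, 0.6, 0, 0, 0], [-1, 0, 0, 0.7, 0, 0, 0], [-1, 0, 0, 0.8, 0, 0, 0], [-1, 0, 0, 0.8, 0, 0, 0], [-1, 0, 0, 0.4, 0, 0, 0], [-1, 0, 0, 0, 0, 0, 0]]}}

```text
clock: 15.28
tcp_pos: [0.5113, 0.2137, 0.1682]
tool_rot: [-1.701, -2.629, 0.014]
ft_force: [0.5, -0.1, -2.8]
width: 0.0253
```

{"fn": "arm_command", "kwargs": {"increments": [[-1, 0, -0.5, 0, 0, 0, -0.4], [-1, 0, -0.9, 0.1, 0, 0, -0.8], [-1, 0.1, -0.9, 0.1, 0, -0.05, -0.8], [-1, 0.1, -0.9, 0.1, 0, -0.05, -0.8], [-1, 0.1, -0.9, 0.1, 0, -0.05, -0.8], [-1, 0.1, -0.9, 0.1, 0, -0.05, -0.8], [-1, 0.1, -0.9, 0.1, 0, -0.05, -0.8], [-1, 0.1, -0.9, 0.1, 0, -0.05, -0.8]]}}

```text
clock: 15.95
tcp_pos: [0.5278, -0.0599, 0.1858]
tool_rot: [-2.452, -1.964, -0.017]
ft_force: [0.5, -0.1, -3.2]
width: 0.0254
```

```bash
python3 go.py .5247 -.2224 .15 -39.8
```

```text
t 15.95 tcp [ 0.5278 -0.0599  0.1858] w 0.0254 F [ 0.5 -0.1 -3.2] jaw -12.6
need units shift [-0.08 -4.06 -0.9 ] turn [-0.06  0.08] -4.53
```

{"fn": "arm_command", "kwargs": {"increments": [[-1, 0, -0.8, 0, 0, 0, -0.8], [-1, 0, -0.9, 0, 0, 0, -0.9], [-1, 0, -0.9, -0.1, 0, 0, -0.9], [-1, 0, -0.8, -0.2, 0, 0, -0.9], [-1, 0, -0.4, -0.3, 0, 0, -0.6], [-1, 0, 0, -0.3, 0, 0, 0], [-1, 0, 0, 0, 0, 0, 0]]}}

```text
clock: 16.53
tcp_pos: [0.522, -0.2271, 0.137]
tool_rot: [-2.834, -1.342, -0.005]
ft_force: [-0.6, 0.6, -3.6]
width: 0.0252
```

```bash
python3 go.py .5247 -.2224 .09 -39.8
```

```text
t 16.53 tcp [ 0.522  -0.2271  0.137 ] w 0.0252 F [-0.6  0.6 -3.6] jaw -39.3
need units shift [ 0.07  0.12 -1.18] turn [-0.06  0.01] -0.08
```

{"fn": "arm_command", "kwargs": {"increments": [[-1, 0.06, 0.12, 0, -0.05, 0, -0.08], [-1, 0, 0, -0.4, 0, 0, 0], [-1, 0, 0, -0.4, 0, 0, 0], [-1, 0, 0, -0.4, 0, 0, 0], [-1, 0, 0, -0.3, 0, 0, 0], [-1, 0, 0, 0, 0, 0, 0], [-1, 0, 0, 0, 0, 0, 0]]}}

```text
clock: 17.12
tcp_pos: [0.5241, -0.2146, 0.0728]
tool_rot: [-2.837, -1.336, 0.001]
ft_force: [0.6, -0.0, -3.0]
width: 0.0252
```

```bash
python3 go.py .5247 -.2224 .035 -39.8
```

```text
t 17.12 tcp [ 0.5241 -0.2146  0.0728] w 0.0252 F [ 0.6 -0.  -3. ] jaw -39.6
need units shift [ 0.01 -0.19 -0.94] turn [-0.04 -0.03] -0.04
```

{"fn": "arm_command", "kwargs": {"increments": [[-1, 0, -0.2, 0, -0.04, -0.03, 0], [-1, 0, 0, -0.3, 0, 0, 0], [-1, 0, -0.05, -0.3, 0, 0, 0], [-1, 0, 0, -0.3, 0, 0, 0], [-1, 0, 0, -0.1, 0, 0, 0], [-1, 0, 0, 0, 0, 0, 0]]}}

```text
clock: 17.62
tcp_pos: [0.5279, -0.2257, 0.0348]
tool_rot: [2.833, 1.338, 0.008]
ft_force: [0.6, 0.1, -2.8]
width: 0.0252
```

```bash
python3 go.py .5247 -.2224 .019 -39.8
```

```text
t 17.62 tcp [ 0.5279 -0.2257  0.0348] w 0.0252 F [ 0.6  0.1 -2.8] jaw -39.4
need units shift [-0.08  0.08 -0.4 ] turn [0.05 0.08] -0.06
```

{"fn": "arm_command", "kwargs": {"increments": [[-1, -0.08, 0.08, -0.1, 0.05, 0.08, 0], [-1, 0, 0, -0.15, 0, 0, 0], [-1, -0.02, 0.02, -0.1, 0, 0, 0], [-1, 0, 0, 0, 0, 0, 0], [-1, 0, 0, 0, 0, 0, 0]]}}

```text
clock: 18.03
tcp_pos: [0.5245, -0.222, 0.021]
tool_rot: [2.839, 1.341, 0.001]
ft_force: [0.2, -0.3, -2.8]
width: 0.0253
```

```bash
python3 go.py .5247 -.2224 .019 -39.8
```

```text
t 18.03 tcp [ 0.5245 -0.222   0.021 ] w 0.0253 F [ 0.2 -0.3 -2.8] jaw -39.4
need units shift [ 0.01 -0.01 -0.05] turn [0.01 0.01] -0.06
```

{"fn": "arm_command", "kwargs": {"increments": [[-1, 0, 0, -0.06, 0, 0, 0], [-1, 0, 0, 0, 0, 0, 0], [-0.6, 0, 0, 0, 0, 0, 0], [-0.3, 0, 0, 0, 0, 0, 0], [0.1, 0, 0, 0, 0, 0, 0], [0.3, 0, 0, 0, 0, 0, 0], [0.3, 0, 0, 0, 0, 0, 0], [0.3, 0, 0, 0, 0, 0, 0]]}}

```text
clock: 18.7
tcp_pos: [0.5266, -0.2234, 0.0211]
tool_rot: [2.834, 1.339, 0.006]
ft_force: [-0.0, 0.2, -0.2]
width: 0.0539
```

{"fn": "arm_command", "kwargs": {"increments": [[0.3, 0, 0, 0.3, 0, 0, 0], [0.3, 0, 0, 0.5, 0, 0, 0], [0.3, 0, 0, 0.5, 0, 0, 0], [0.3, 0, 0, 0.6, 0, 0, 0], [0.3, 0, 0, 0.7, 0, 0, 0], [0.3, 0, 0, 0.7, 0, 0, 0], [0.3, 0, 0, 0.4, 0, 0, 0], [0.3, 0, 0, 0, 0, 0, 0]]}}

```text
clock: 19.37
tcp_pos: [0.525, -0.2225, 0.1755]
tool_rot: [2.836, 1.339, 0.005]
ft_force: [0.1, -0.9, 0.0]
width: 0.0605
```

```bash
python3 go.py .538 .161 .17 24.3
python3 - <<'E'
from ov import *
im=env.get_image("wrist")[:,:,::-1].copy()
draw("wrist",im,(.542,-.2017,2.447),[(.4902,-.2639),(.5247,-.2224)],1,np.zeros(2),z0=.008)
cv2.imwrite("pics/w9.png",im)
E
```

```text
t 19.37 tcp [ 0.525  -0.2225  0.1755] w 0.0605 F [ 0.1 -0.9  0. ] jaw -39.4
need units shift [ 0.32  9.59 -0.14] turn [0.04 0.05] 10.62
```

View pics/w9.png

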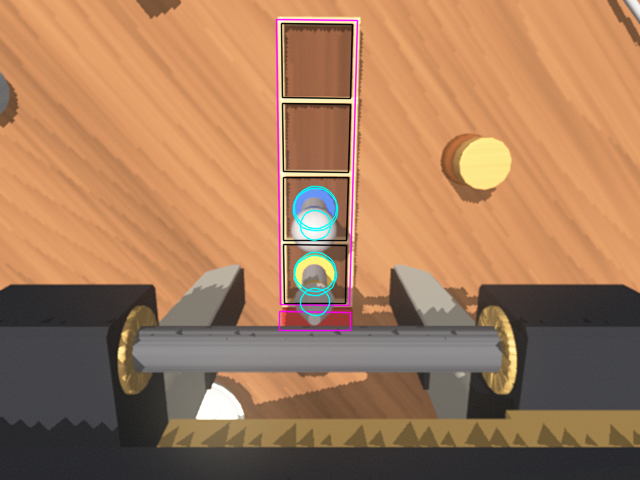

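Both placed stakes (feet at ~(315,207) and (315,272)) are well centred and upright. Next: white.

{"fn": "arm_command", "kwargs": {"increments": [[0.3, 0, 0.6, 0, 0, 0, 0.6], [0.3, 0, 0.9, 0, 0, 0, 0.95], [0.3, 0, 0.9, 0.1, 0, 0, 0.95], [0.3, 0.1, 0.9, 0.1, 0, 0, 0.95], [0.3, 0.1, 0.9, 0.1, 0, 0, 0.95], [0.3, 0.1, 0.9, 0.1, 0, 0, 0.95], [0.3, 0.1, 0.9, 0.1, 0, 0, 0.95], [0.3, 0.1, 0.9, 0, 0, 0, 0.95]]}}

```text
clock: 20.08
tcp_pos: [0.5381, 0.0573, 0.1821]
tool_rot: [-2.117, -2.315, 0.01]
ft_force: [-0.1, 0.9, -0.6]
width: 0.0603
```

```bash
python3 go.py .538 .161 .16 24.3
```

```text
t 20.08 tcp [0.5381 0.0573 0.1821] w 0.0603 F [-0.1  0.9 -0.6] jaw 5.1
need units shift [-0.    2.59 -0.55] turn [ 0.01 -0.08] 3.2
```

{"fn": "arm_command", "kwargs": {"increments": [[0.3, 0, 0.7, 0, 0, 0, 0.9], [0.3, 0, 0.7, -0.1, 0, 0, 0.9], [0.3, 0, 0.6, -0.2, 0, 0, 0.8], [0.3, 0, 0.2, -0.2, 0, 0, 0.3], [0.3, 0, 0, 0, 0, 0, 0], [0.3, 0, 0, 0, 0, 0, 0]]}}

```text
clock: 20.58
tcp_pos: [0.5324, 0.1569, 0.1513]
tool_rot: [-1.701, -2.623, 0.022]
ft_force: [0.4, -1.0, 0.1]
width: 0.0602
```

```bash
python3 go.py .538 .161 .13 24.3
python3 - <<'E'
from ov import *
t=env.sense()["tcp_pos"]
print(proj("wrist",[[t[0],t[1],.102],[t[0],t[1],.022]]))
im=env.get_image("wrist")[:,:,::-1].copy()
draw("wrist",im,(.527,.189,.425),[(.538,.162),(.5605,.115)],1,np.zeros(2))
cv2.imwrite("pics/w10.png",im)
E
```

```text
t 20.58 tcp [0.5324 0.1569 0.1513] w 0.0602 F [ 0.4 -1.   0.1] jaw 24.1
need units shift [ 0.14  0.1  -0.53] turn [ 0.03 -0.2 ] 0.03
[[319.49637181 249.22124382]
 [321.13627802 217.18724177]]
```

View pics/w10.png

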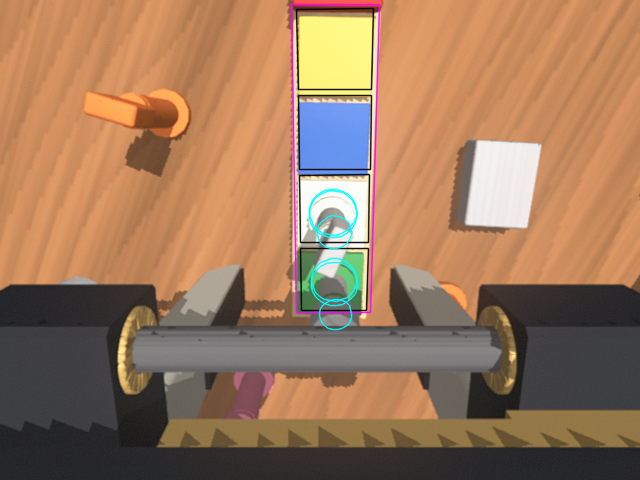

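{"fn": "arm_command", "kwargs": {"increments": [[0.3, 0.12, 0.08, 0, 0, -0.2, 0], [0.3, 0, 0, -0.4, 0, 0, 0], [0.3, 0, 0, -0.4, 0, 0, 0], [0.3, 0, 0, -0.4, 0, 0, 0], [0.3, 0, 0, 0, 0, 0, 0], [0.3, 0, 0, 0, 0, 0, 0]]}}

```text
clock: 21.13
tcp_pos: [0.5418, 0.1523, 0.1041]
tool_rot: [1.725, 2.611, 0.003]
ft_force: [-0.8, 0.4, 0.1]
width: 0.0608
```

```bash
python3 go.py .537 .160 .025 24.3
```

```text
t 21.13 tcp [0.5418 0.1523 0.1041] w 0.0608 F [-0.8  0.4  0.1] jaw 23.1
need units shift [-0.12  0.19 -1.98] turn [0.05 0.11] 0.2
```

{"fn": "arm_command", "kwargs": {"increments": [[0.3, -0.12, 0.18, 0, 0.05, 0.1, 0.2], [0.3, 0, 0, 0, 0, 0, 0], [0.3, 0, 0, 0, 0, 0, 0]]}}

```text
clock: 21.38
tcp_pos: [0.5384, 0.1584, 0.1066]
tool_rot: [1.705, 2.635, 0.005]
ft_force: [0.1, 0.2, -0.4]
width: 0.0604
```

```bash
python3 go.py .537 .160 .025 24.3
```

```text
t 21.38 tcp [0.5384 0.1584 0.1066] w 0.0604 F [ 0.1  0.2 -0.4] jaw 24.2
need units shift [-0.04  0.04 -2.04] turn [-0.01  0.04] 0.02
```

{"fn": "arm_command", "kwargs": {"increments": [[0.3, -0.04, 0.04, -0.3, 0, 0.03, 0], [0.3, 0, 0.03, -0.4, 0, 0, 0], [0.3, -0.05, 0.03, -0.4, 0, 0, 0], [0.3, -0.05, 0.03, -0.4, 0, 0.05, 0], [0.3, 0, 0, 0, 0, 0, 0], [0.3, 0, 0, 0, 0, 0, 0]]}}

```text
clock: 21.88
tcp_pos: [0.5351, 0.165, 0.0464]
tool_rot: [1.705, 2.636, 0.006]
ft_force: [-0.1, -0.0, 0.9]
width: 0.0602
```

```bash
python3 go.py .537 .160 .025 24.3
```

```text
t 21.88 tcp [0.5351 0.165  0.0464] w 0.0602 F [-0.1 -0.   0.9] jaw 24.2
need units shift [ 0.05 -0.12 -0.53] turn [-0.02  0.04] 0.02
```

{"fn": "arm_command", "kwargs": {"increments": [[0.3, 0.05, -0.12, -0.25, 0, 0.03, 0], [0.3, 0, 0, -0.25, 0, 0, 0], [0.3, 0, 0, 0, 0, 0, 0], [0.3, 0, 0, 0, 0, 0, 0]]}}

```text
clock: 22.22
tcp_pos: [0.5388, 0.1598, 0.0261]
tool_rot: [1.705, 2.636, 0.006]
ft_force: [0.7, -0.0, -0.1]
width: 0.0606
```

```bash
python3 go.py .537 .160 .025 24.3
```

```text
t 22.22 tcp [0.5388 0.1598 0.0261] w 0.0606 F [ 0.7 -0.  -0.1] jaw 24.2
need units shift [-0.05  0.01 -0.03] turn [-0.02  0.04] 0.01
```

{"fn": "arm_command", "kwargs": {"increments": [[0.1, -0.04, 0, -0.02, -0.02, 0.04, 0], [-0.3, 0, 0, 0, 0, 0, 0], [-0.6, 0, 0, 0, 0, 0, 0], [-1, 0, 0, 0, 0, 0, 0], [-1, 0, 0, 0, 0, 0, 0], [-1, 0, 0, 0, 0, 0, 0], [-1, 0, 0, 0, 0, 0, 0], [-1, 0, 0, 0, 0, 0, 0]]}}

```text
clock: 22.88
tcp_pos: [0.5386, 0.1599, 0.0269]
tool_rot: [1.705, 2.636, 0.003]
ft_force: [-0.6, -0.5, -2.6]
width: 0.0196
```

```bash
python3 go.py .5593 -.181 .16 -39.8
```

```text
t 22.88 tcp [0.5386 0.1599 0.0269] w 0.0196 F [-0.6 -0.5 -2.6] jaw 24.2
need units shift [ 0.52 -8.52  3.33] turn [-0.    0.03] -10.67
```

{"fn": "arm_command", "kwargs": {"increments": [[-1, 0, 0, 0.3, 0, 0, 0], [-1, 0, 0, 0.6, 0, 0, 0], [-1, 0, 0, 0.7, 0, 0, 0], [-1, 0, 0, 0.8, 0, 0, 0], [-1, 0, 0, 0.8, 0, 0, 0], [-1, 0, 0, 0.4, 0, 0, 0], [-1, 0, 0, 0, 0, 0, 0]]}}

```text
clock: 23.47
tcp_pos: [0.5306, 0.1591, 0.1704]
tool_rot: [-1.7, -2.628, 0.015]
ft_force: [0.4, 0.6, -2.8]
width: 0.0193
```

{"fn": "arm_command", "kwargs": {"increments": [[-1, 0.1, -0.5, 0, 0, 0, -0.6], [-1, 0.1, -0.8, 0.1, 0, 0, -0.95], [-1, 0.1, -0.8, 0.1, 0, -0.05, -0.95], [-1, 0.1, -0.8, 0.1, 0, -0.05, -0.95], [-1, 0.1, -0.8, 0.1, 0, -0.05, -0.95], [-1, 0.1, -0.8, 0.1, 0, -0.05, -0.95], [-1, 0.1, -0.8, 0.1, 0, -0.05, -0.95], [-1, 0.1, -0.8, 0, 0, 0, -0.95]]}}

```text
clock: 24.13
tcp_pos: [0.5552, -0.0858, 0.1836]
tool_rot: [-2.575, -1.787, -0.011]
ft_force: [0.4, -0.5, -2.6]
width: 0.0194
```

```bash
python3 go.py .5593 -.181 .15 -39.8
```

```text
t 24.13 tcp [ 0.5552 -0.0858  0.1836] w 0.0194 F [ 0.4 -0.5 -2.6] jaw -20.5
need units shift [ 0.1  -2.38 -0.84] turn [-0.09  0.01] -3.22
```

{"fn": "arm_command", "kwargs": {"increments": [[-1, 0, -0.6, 0, 0, 0, -0.8], [-1, 0, -0.6, 0, 0, 0, -0.9], [-1, 0.05, -0.6, -0.2, 0, 0, -0.9], [-1, 0.05, -0.3, -0.3, 0, 0, -0.4], [-1, 0, 0, -0.3, 0, 0, 0], [-1, 0, 0, 0, 0, 0, 0]]}}

```text
clock: 24.63
tcp_pos: [0.5541, -0.1812, 0.1388]
tool_rot: [-2.837, -1.314, 0.002]
ft_force: [-0.1, 1.1, -3.6]
width: 0.0197
```

```bash
python3 go.py .5593 -.181 .07 -39.8
```

```text
t 24.63 tcp [ 0.5541 -0.1812  0.1388] w 0.0197 F [-0.1  1.1 -3.6] jaw -40.3
need units shift [ 0.13  0.01 -1.72] turn [-0.13 -0.07] 0.08
```

{"fn": "arm_command", "kwargs": {"increments": [[-1, 0.12, 0, -0.2, -0.1, -0.05, 0.05], [-1, 0, 0, -0.4, 0, 0, 0], [-1, 0, 0, -0.4, 0, 0, 0], [-1, 0, -0.05, -0.4, 0, 0, 0], [-1, 0, -0.05, -0.2, 0, 0, 0], [-1, 0, 0, 0, 0, 0, 0], [-1, 0, 0, 0, 0, 0, 0]]}}

```text
clock: 25.22
tcp_pos: [0.5545, -0.1815, 0.0659]
tool_rot: [-2.832, -1.326, 0.014]
ft_force: [0.8, 0.2, -3.5]
width: 0.0195
```

```bash
python3 go.py .5593 -.181 .035 -39.8
```

```text
t 25.22 tcp [ 0.5545 -0.1815  0.0659] w 0.0195 F [ 0.8  0.2 -3.5] jaw -39.8
need units shift [ 0.12  0.01 -0.77] turn [-0.09 -0.13] 0.0
```

{"fn": "arm_command", "kwargs": {"increments": [[-1, 0.12, 0, 0, -0.08, -0.12, 0], [-1, 0, 0, -0.3, 0, 0, 0], [-1, 0, 0, -0.3, 0, 0, 0], [-1, 0, 0, -0.2, 0, 0, 0], [-1, 0, 0, 0, 0, 0, 0], [-1, 0, 0, 0, 0, 0, 0]]}}

```text
clock: 25.72
tcp_pos: [0.5626, -0.1817, 0.035]
tool_rot: [2.839, 1.331, 0.007]
ft_force: [0.4, 0.1, -3.6]
width: 0.0197
```

```bash
python3 go.py .5593 -.181 .022 -39.8
```

```text
t 25.72 tcp [ 0.5626 -0.1817  0.035 ] w 0.0197 F [ 0.4  0.1 -3.6] jaw -39.7
need units shift [-0.08  0.02 -0.33] turn [0.03 0.06] -0.01
```

{"fn": "arm_command", "kwargs": {"increments": [[-1, -0.08, 0.02, -0.1, 0.03, 0.06, 0], [-1, 0, 0, -0.15, 0, 0, 0], [-1, 0, 0, -0.05, 0, 0, 0], [-1, 0, 0, 0, 0, 0, 0], [-1, 0, 0, 0, 0, 0, 0]]}}

```text
clock: 26.13
tcp_pos: [0.5599, -0.1813, 0.0231]
tool_rot: [2.843, 1.333, 0.002]
ft_force: [-0.2, 0.1, -2.6]
width: 0.0198
```

```bash
python3 go.py .5593 -.181 .022 -39.8
```

```text
t 26.13 tcp [ 0.5599 -0.1813  0.0231] w 0.0198 F [-0.2  0.1 -2.6] jaw -39.7
need units shift [-0.01  0.01 -0.03] turn [0.01 0.02] -0.01
```

{"fn": "arm_command", "kwargs": {"increments": [[-1, -0.01, 0, -0.05, 0, 0, 0], [-1, 0, 0, 0, 0, 0, 0], [-0.6, 0, 0, 0, 0, 0, 0], [-0.3, 0, 0, 0, 0, 0, 0], [0.1, 0, 0, 0, 0, 0, 0], [0.3, 0, 0, 0, 0, 0, 0], [0.3, 0, 0, 0, 0, 0, 0], [0.3, 0, 0, 0, 0, 0, 0]]}}

```text
clock: 26.8
tcp_pos: [0.5618, -0.1827, 0.0237]
tool_rot: [2.838, 1.331, 0.007]
ft_force: [-0.4, 0.2, 0.3]
width: 0.0484
```

{"fn": "arm_command", "kwargs": {"increments": [[0.3, 0, 0, 0.3, 0, 0, 0], [0.3, 0, 0, 0.5, 0, 0, 0], [0.3, 0, 0, 0.5, 0, 0, 0], [0.3, 0, 0, 0.6, 0, 0, 0], [0.3, 0, 0, 0.7, 0, 0, 0], [0.3, 0, 0, 0.7, 0, 0, 0], [0.3, 0, 0, 0.4, 0, 0, 0], [0.3, 0, 0, 0, 0, 0, 0]]}}

```text
clock: 27.47
tcp_pos: [0.5596, -0.1815, 0.1775]
tool_rot: [2.841, 1.332, 0.004]
ft_force: [0.2, -0.6, 1.5]
width: 0.0605
```

```bash
python3 go.py .5605 .1145 .17 24.3
python3 - <<'E'
from ov import *
im=env.get_image("wrist")[:,:,::-1].copy()
draw("wrist",im,(.542,-.2017,2.447),[(.4902,-.2639),(.5247,-.2224),(.5593,-.181)],1,np.zeros(2),z0=.008)
cv2.imwrite("pics/w11.png",im)
E
```

```text
t 27.47 tcp [ 0.5596 -0.1815  0.1775] w 0.0605 F [ 0.2 -0.6  1.5] jaw -39.8
need units shift [ 0.02  7.4  -0.19] turn [0.02 0.04] 10.68
```

View pics/w11.png

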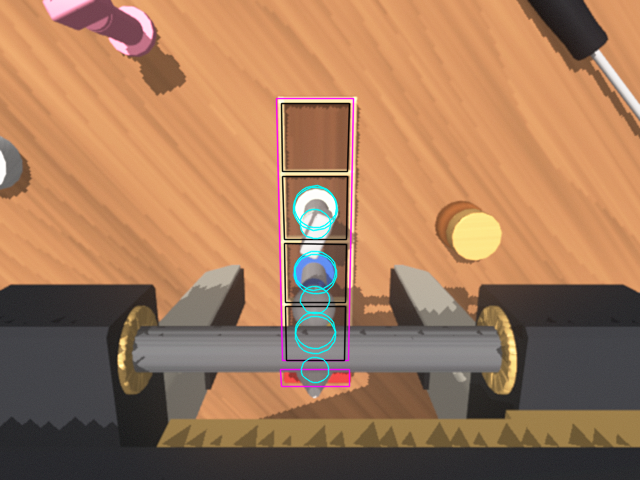

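White foot sits centred at (315,207) in pocket 3. Now green.

{"fn": "arm_command", "kwargs": {"increments": [[0.3, 0, 0.4, 0, 0, 0, 0.6], [0.3, 0, 0.65, 0, 0, 0, 0.95], [0.3, 0.05, 0.65, 0.1, 0, 0, 0.95], [0.3, 0.05, 0.65, 0.1, 0, 0, 0.95], [0.3, 0.05, 0.65, 0.1, 0, 0, 0.95], [0.3, 0.05, 0.65, 0.1, 0, 0, 0.95], [0.3, 0.05, 0.65, 0.1, 0, 0, 0.95], [0.3, 0.05, 0.65, 0, 0, 0, 0.95]]}}

```text
clock: 28.18
tcp_pos: [0.565, 0.0195, 0.1831]
tool_rot: [-2.116, -2.311, 0.014]
ft_force: [0.4, -0.0, 0.2]
width: 0.0605
```

```bash
python3 go.py .5605 .1145 .16 24.3
```

```text
t 28.18 tcp [0.565  0.0195 0.1831] w 0.0605 F [ 0.4 -0.   0.2] jaw 5.0
need units shift [-0.11  2.37 -0.58] turn [ 0.01 -0.11] 3.21
```

{"fn": "arm_command", "kwargs": {"increments": [[0.3, 0, 0.6, 0, 0, 0, 0.9], [0.3, 0, 0.6, -0.1, 0, -0.05, 0.9], [0.3, 0, 0.6, -0.2, 0, -0.05, 0.8], [0.3, 0, 0.25, -0.2, 0, 0, 0.3], [0.3, 0, 0, 0, 0, 0, 0], [0.3, 0, 0, 0, 0, 0, 0]]}}

```text
clock: 28.68
tcp_pos: [0.5594, 0.1105, 0.152]
tool_rot: [-1.71, -2.622, 0.016]
ft_force: [0.0, -0.5, 0.7]
width: 0.0604
```

```bash
python3 go.py .5605 .1145 .12 24.3
python3 - <<'E'
from ov import *
im=env.get_image("wrist")[:,:,::-1].copy()
draw("wrist",im,(.527,.189,.425),[(.5605,.115)],1,np.zeros(2))
cv2.imwrite("pics/w12.png",im)
E
```

```text
t 28.68 tcp [0.5594 0.1105 0.152 ] w 0.0604 F [ 0.  -0.5  0.7] jaw 23.8
need units shift [ 0.03  0.1  -0.8 ] turn [ 0.03 -0.14] 0.08
```

View pics/w12.png

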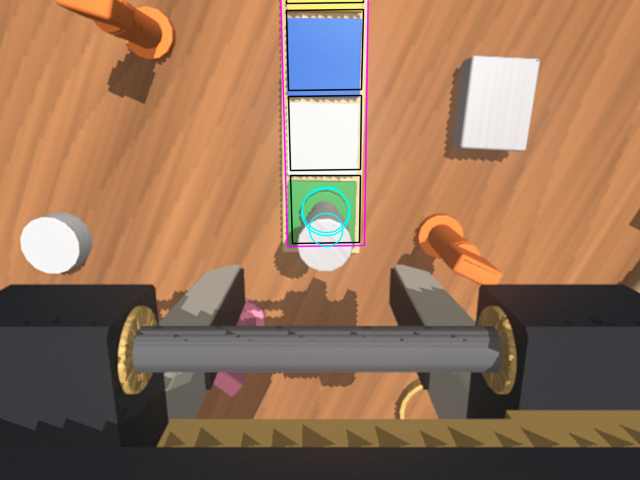

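Run:
```python
from ov import *
print(unproj("wrist",[325,243],.102))
```

```text
[[0.56071922 0.11429027 0.102     ]]
```

{"fn": "arm_command", "kwargs": {"increments": [[0.3, 0, 0.1, -0.2, 0.02, -0.12, 0.08], [0.3, 0, 0.05, -0.4, 0, 0, 0], [0.3, 0, 0.05, -0.4, 0, 0, 0], [0.3, 0, 0, 0, 0, 0, 0], [0.3, 0, 0, 0, 0, 0, 0]]}}

```text
clock: 29.15
tcp_pos: [0.5615, 0.1108, 0.1115]
tool_rot: [1.724, 2.625, -0.004]
ft_force: [0.2, 0.0, 0.4]
width: 0.0607
```

```bash
python3 go.py .5607 .1143 .0245 24.3
```

```text
t 29.15 tcp [0.5615 0.1108 0.1115] w 0.0607 F [0.2 0.  0.4] jaw 23.4
need units shift [-0.02  0.09 -2.18] turn [ 0.03 -0.  ] 0.15
```

{"fn": "arm_command", "kwargs": {"increments": [[0.3, -0.03, 0.1, -0.1, 0.03, 0, 0.15], [0.3, -0.03, 0.03, -0.4, 0, 0, 0], [0.3, -0.05, 0.03, -0.4, 0, 0, 0], [0.3, -0.05, 0.03, -0.4, 0, 0.05, 0], [0.3, 0, 0, 0, 0, 0, 0], [0.3, 0, 0, 0, 0, 0, 0]]}}

```text
clock: 29.65
tcp_pos: [0.5597, 0.1149, 0.0636]
tool_rot: [1.707, 2.633, 0.004]
ft_force: [-0.0, -0.2, -0.3]
width: 0.0603
```

```bash
python3 go.py .5607 .1143 .0245 24.3
```

```text
t 29.65 tcp [0.5597 0.1149 0.0636] w 0.0603 F [-0.  -0.2 -0.3] jaw 24.1
need units shift [ 0.02 -0.02 -0.98] turn [-0.    0.04] 0.04
```

{"fn": "arm_command", "kwargs": {"increments": [[0.3, 0.02, -0.02, -0.25, 0, 0.03, 0.03], [0.3, 0, 0, -0.3, 0, 0, 0], [0.3, -0.03, 0, -0.25, 0, 0, 0], [0.3, 0, 0, 0, 0, 0, 0], [0.3, 0, 0, 0, 0, 0, 0]]}}

```text
clock: 30.07
tcp_pos: [0.5634, 0.1132, 0.034]
tool_rot: [1.701, 2.632, 0.009]
ft_force: [0.6, -0.5, 0.0]
width: 0.0602
```

```bash
python3 go.py .5607 .1143 .0245 24.3
```

```text
t 30.07 tcp [0.5634 0.1132 0.034 ] w 0.0602 F [ 0.6 -0.5  0. ] jaw 24.3
need units shift [-0.07  0.03 -0.24] turn [-0.    0.09] 0.01
```

{"fn": "arm_command", "kwargs": {"increments": [[0.3, -0.07, 0.03, -0.15, 0, 0.08, 0], [0.2, 0, 0, -0.08, 0, 0, 0], [0, -0.02, 0, 0, 0, 0, 0], [-0.3, 0, 0, 0, 0, 0, 0]]}}

```text
clock: 30.4
tcp_pos: [0.5604, 0.1146, 0.0251]
tool_rot: [1.704, 2.637, 0.002]
ft_force: [0.2, 0.3, -0.3]
width: 0.047
```

```bash
python3 go.py .5607 .1143 .0245 24.3
```

```text
t 30.4 tcp [0.5604 0.1146 0.0251] w 0.047 F [ 0.2  0.3 -0.3] jaw 24.3
need units shift [ 0.01 -0.01 -0.02] turn [-0.    0.02] 0.0
```

{"fn": "arm_command", "kwargs": {"increments": [[-0.5, 0, 0, 0, 0, 0, 0], [-0.7, 0, 0, 0, 0, 0, 0], [-1, 0, 0, 0, 0, 0, 0], [-1, 0, 0, 0, 0, 0, 0], [-1, 0, 0, 0, 0, 0, 0], [-1, 0, 0, 0, 0, 0, 0]]}}

```text
clock: 30.9
tcp_pos: [0.5608, 0.1147, 0.0256]
tool_rot: [1.703, 2.637, 0.003]
ft_force: [0.4, 0.7, -0.7]
width: 0.0291
```

```bash
python3 go.py .5938 -.1395 .17 -39.8
```

```text
t 30.9 tcp [0.5608 0.1147 0.0256] w 0.0291 F [ 0.4  0.7 -0.7] jaw 24.3
need units shift [ 0.83 -6.36  3.61] turn [-0.    0.03] -10.68
```

{"fn": "arm_command", "kwargs": {"increments": [[-1, 0, 0, 0.2, 0, 0, 0], [-1, 0, 0, 0.5, 0, 0, 0], [-1, 0, 0, 0.6, 0, 0, 0], [-1, 0, 0, 0.7, 0, 0, 0], [-1, 0, 0, 0.7, 0, 0, 0], [-1, 0, 0, 0.6, 0, 0, 0], [-1, 0, 0, 0.3, 0, 0, 0], [-1, 0, 0, 0, 0, 0, 0]]}}

```text
clock: 31.57
tcp_pos: [0.5541, 0.1145, 0.1749]
tool_rot: [-1.7, -2.632, 0.008]
ft_force: [1.0, 0.2, -3.9]
width: 0.0287
```

```bash
python3 go.py .5938 -.1395 .17 -39.8
python3 - <<'E'
from ov import *
im=env.get_image("wrist")[:,:,::-1].copy()
cv2.imwrite("pics/w13.png",im)
E
```

```text
t 31.57 tcp [0.5541 0.1145 0.1749] w 0.0287 F [ 1.   0.2 -3.9] jaw 24.3
need units shift [ 0.99 -6.35 -0.12] turn [-0.   -0.09] -10.68
```

View pics/w13.png

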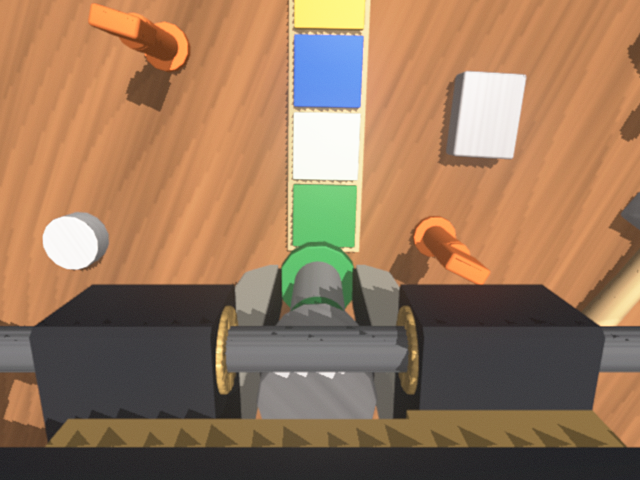

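Green is held upright. Carry it over.

{"fn": "arm_command", "kwargs": {"increments": [[-1, 0.1, -0.4, 0, 0, 0, -0.6], [-1, 0.1, -0.6, 0.1, 0, 0, -0.9], [-1, 0.1, -0.6, 0.1, 0, -0.05, -0.9], [-1, 0.1, -0.6, 0.1, 0, -0.05, -0.9], [-1, 0.15, -0.6, 0.1, 0, -0.05, -0.9], [-1, 0.15, -0.6, 0.1, 0, -0.05, -0.9], [-1, 0.15, -0.6, 0.1, 0, -0.05, -0.9], [-1, 0.15, -0.6, 0, 0, 0, -0.9]]}}

```text
clock: 32.28
tcp_pos: [0.5852, -0.0696, 0.1868]
tool_rot: [-2.541, -1.833, -0.01]
ft_force: [0.0, -0.4, -4.0]
width: 0.0293
```

```bash
python3 go.py .5938 -.1395 .15 -39.8
```

```text
t 32.28 tcp [ 0.5852 -0.0696  0.1868] w 0.0293 F [ 0.  -0.4 -4. ] jaw -18.4
need units shift [ 0.21 -1.75 -0.92] turn [-0.1  0. ] -3.57
```

{"fn": "arm_command", "kwargs": {"increments": [[-1, 0.05, -0.4, 0, 0, 0, -0.9], [-1, 0.05, -0.45, 0, 0, 0, -0.9], [-1, 0.05, -0.4, -0.2, 0, 0, -0.9], [-1, 0.05, -0.25, -0.3, 0, 0, -0.7], [-1, 0, 0, -0.3, 0, 0, 0], [-1, 0, 0, 0, 0, 0, 0], [-1, 0, 0, 0, 0, 0, 0]]}}

```text
clock: 32.87
tcp_pos: [0.5877, -0.1381, 0.1413]
tool_rot: [-2.836, -1.304, 0.008]
ft_force: [0.3, 0.7, -3.6]
width: 0.0294
```

```bash
python3 go.py .5938 -.1395 .07 -39.8
```

```text
t 32.87 tcp [ 0.5877 -0.1381  0.1413] w 0.0294 F [ 0.3  0.7 -3.6] jaw -40.6
need units shift [ 0.15 -0.04 -1.78] turn [-0.15 -0.12] 0.13
```

{"fn": "arm_command", "kwargs": {"increments": [[-1, 0.15, -0.04, -0.2, -0.13, -0.1, 0.1], [-1, 0, 0, -0.4, 0, 0, 0], [-1, 0.02, -0.03, -0.4, 0, 0, 0], [-1, 0.02, -0.03, -0.4, 0, 0, 0], [-1, 0.02, 0, -0.2, 0, 0, 0], [-1, 0, 0, 0, 0, 0, 0], [-1, 0, 0, 0, 0, 0, 0]]}}

```text
clock: 33.45
tcp_pos: [0.5953, -0.1385, 0.075]
tool_rot: [-2.838, -1.335, 0.005]
ft_force: [0.5, -0.0, -3.4]
width: 0.0295
```

```bash
python3 go.py .5938 -.1395 .035 -39.8
```

```text
t 33.45 tcp [ 0.5953 -0.1385  0.075 ] w 0.0295 F [ 0.5 -0.  -3.4] jaw -39.6
need units shift [-0.04 -0.03 -1.  ] turn [-0.03 -0.05] -0.03
```

{"fn": "arm_command", "kwargs": {"increments": [[-1, -0.04, -0.03, -0.2, -0.03, -0.05, 0], [-1, 0, 0, -0.3, 0, 0, 0], [-1, 0, 0, -0.3, 0, 0, 0], [-1, 0, 0, -0.2, 0, 0, 0], [-1, 0, 0, 0, 0, 0, 0], [-1, 0, 0, 0, 0, 0, 0]]}}

```text
clock: 33.95
tcp_pos: [0.5961, -0.1394, 0.036]
tool_rot: [2.838, 1.339, 0.006]
ft_force: [-0.3, 1.0, -3.1]
width: 0.0295
```

```bash
python3 go.py .5938 -.1395 .0205 -39.8
```

```text
t 33.95 tcp [ 0.5961 -0.1394  0.036 ] w 0.0295 F [-0.3  1.  -3.1] jaw -39.5
need units shift [-0.06 -0.   -0.39] turn [0.01 0.05] -0.05
```

{"fn": "arm_command", "kwargs": {"increments": [[-1, -0.06, 0, -0.15, 0.01, 0.05, 0], [-1, 0, 0, -0.15, 0, 0, 0], [-1, -0.02, 0, -0.08, 0, 0, 0], [-1, 0, 0, 0, 0, 0, 0], [-1, 0, 0, 0, 0, 0, 0]]}}

```text
clock: 34.37
tcp_pos: [0.5932, -0.1397, 0.0198]
tool_rot: [2.841, 1.34, -0.0]
ft_force: [-0.5, 0.6, -2.6]
width: 0.0292
```

```bash
python3 go.py .5938 -.1395 .0205 -39.8
```

```text
t 34.37 tcp [ 0.5932 -0.1397  0.0198] w 0.0292 F [-0.5  0.6 -2.6] jaw -39.5
need units shift [0.01 0.   0.02] turn [0.01 0.  ] -0.05
```

{"fn": "arm_command", "kwargs": {"increments": [[-1, 0, 0, 0, 0, 0, 0], [-0.6, 0, 0, 0, 0, 0, 0], [-0.3, 0, 0, 0, 0, 0, 0], [0.1, 0, 0, 0, 0, 0, 0], [0.3, 0, 0, 0, 0, 0, 0], [0.3, 0, 0, 0, 0, 0, 0], [0.3, 0, 0, 0, 0, 0, 0], [0.3, 0, 0, 0, 0, 0, 0]]}}

```text
clock: 35.03
tcp_pos: [0.5961, -0.1409, 0.0233]
tool_rot: [2.836, 1.337, 0.007]
ft_force: [0.5, 0.1, 0.1]
width: 0.0592
```

{"fn": "arm_command", "kwargs": {"increments": [[0.3, 0, 0, 0.3, 0, 0, 0], [0.3, 0, 0, 0.5, 0, 0, 0], [0.3, 0, 0, 0.5, 0, 0, 0], [0.3, 0, 0, 0.6, 0, 0, 0], [0.3, 0, 0, 0.7, 0, 0, 0], [0.3, 0, 0, 0.7, 0, 0, 0], [0.3, 0, 0, 0.7, 0, 0, 0], [0.3, 0, 0, 0.4, 0, 0, 0]]}}

```text
clock: 35.7
tcp_pos: [0.5912, -0.1389, 0.2078]
tool_rot: [-2.841, -1.34, 0.002]
ft_force: [0.4, -0.0, 0.1]
width: 0.0606
```

{"fn": "arm_command", "kwargs": {"increments": [[0.3, 0, 0.6, 0.3, 0, 0, 0], [0.3, 0, 0.9, 0, 0, 0, 0], [0.3, 0, 0.9, 0, 0, 0, 0], [0.3, 0, 0.9, 0, 0, 0, 0], [0.3, 0, 0.9, 0, 0, 0, 0], [0.3, 0, 0.6, 0, 0, 0, 0], [0.3, 0, 0, 0, 0, 0, 0], [0.3, 0, 0, 0, 0, 0, 0]]}}

```text
clock: 36.37
tcp_pos: [0.5929, 0.0579, 0.238]
tool_rot: [2.831, 1.327, 0.025]
ft_force: [0.2, -0.6, 0.1]
width: 0.0602
```

Run:
```python
from ov import *
S=[(.4902,-.2639),(.5247,-.2224),(.5593,-.181),(.5938,-.1395)]
ims=[]
for c,(x0,y0,w,h),s in(("scene",(200,130,100,140),4),("top",(340,185,140,130),3)):
    im=env.get_image(c)[y0:y0+h,x0:x0+w,::-1]; im=cv2.resize(im,None,fx=s,fy=s,interpolation=cv2.INTER_CUBIC); im2=im.copy()
    draw(c,im2,(.542,-.2017,2.447),S,s,np.array([x0,y0]),z0=.008)
    cv2.imwrite(f"pics/f_{c}.png",np.hstack([im,im2])[:600,:800] if c=="scene" else im2)
```

```text
(no output)
```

View pics/f_scene.png

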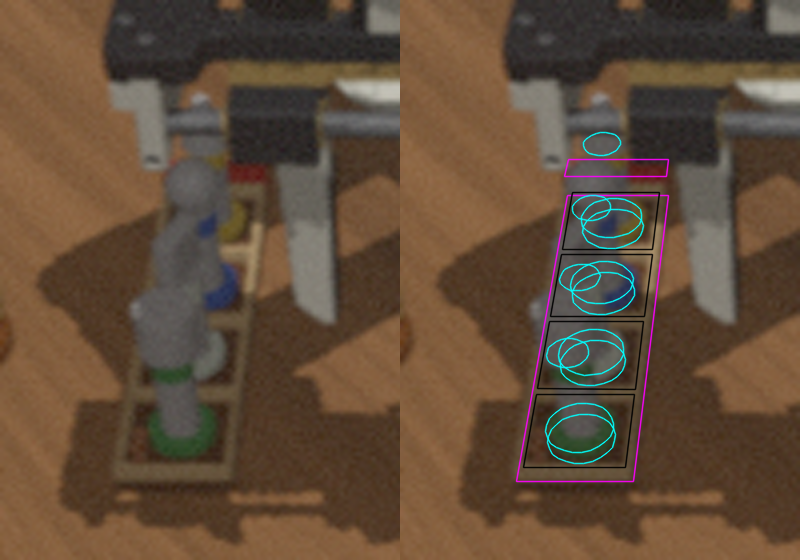

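View pics/f_top.png

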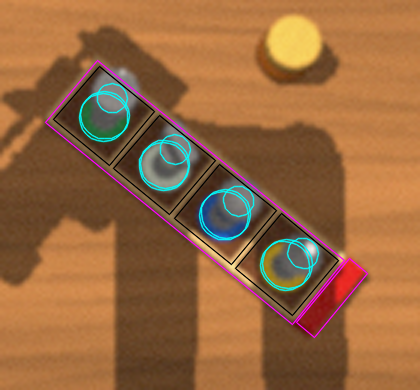

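{"fn": "arm_command", "kwargs": {"increments": [[0.3, 0, 0, 0, 0, 0, 0], [0.3, 0, 0, 0, 0, 0, 0], [0.3, 0, 0, 0, 0, 0, 0], [0.3, 0, 0, 0, 0, 0, 0]]}}

```text
clock: 36.8
tcp_pos: [0.5934, 0.0517, 0.2378]
tool_rot: [2.836, 1.316, 0.024]
ft_force: [-0.9, 0.4, -0.6]
width: 0.0605
```

```bash
python3 -c "
from rig import env
print(env.hand_in())"
```

```text
the job is handed in; nothing more can be done
None
```

All four stakes are in the rack in the board's order from the red end: yellow, blue, white, green. I handed the job in at about 37 s of the 109 s allowed; it gives no verdict.

**Final check:** in the last top view, the feet lie within a few millimetres of the pocket centres. All four stakes stand upright, and the gripper is open and clear of them. The last scene view agrees for green. The heads partly hide the other three stakes there, so for those I rely on the top view and on the wrist views taken after each release.

**Grip problems:**
- **White:** the opening read 19.6 mm, so the pads were on the stem.
- **Blue:** the first close read 27.8 mm and had caught the ball head, so I reopened, lowered the gripper and closed again.
- **Blue (second close) and yellow:** both read about 25 mm, so the pads were probably still partly on the head.
- **Green:** it was held by its drum head at 29 mm.

All four stakes still travelled upright and released cleanly. I did not touch the pink and orange look-alikes.

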